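Book a batch of spacer bars into the measuring station

ROBOT

A 6-joint arm with a two-finger parallel gripper is mounted at the origin on the work surface. World frame = base frame: x ahead of the robot, y to its left, z up, the work surface at z = 0. Lengths are in mm, angles in rad, forces in N, time in s.
With the tool pointing down it reaches from about 350 to 775 mm from the base axis. Payload 7.3 kg.
Tool frame: the origin (TCP) lies at the very end of the fingers, on their centre line; the grasp point (between the pads) lies 19 mm behind it; z points along the fingers, y is the line along which they close (so a half turn about z gives the same grasp; the last joint's range is limited). The gripper opens to 92 mm and grips with 3 to 60 N. Pads are 19 mm wide; open, the fingers measure 130 mm over their backs; the gripper's body (75 mm by 190 mm) begins 47 mm behind the grasp point.
Start: joints at [0.996, 0.342, 1.524, -0, 1.275, -0.146], TCP at [218.273, 477.495, 226.741] pointing down, gripper open.
Joint ranges: [-2.53, 2.53], [-0.77, 2.02], [0.04, 2.7], [-1, 4.14], [0.28, 2.66], [-3.11, 3.11]. Speed limits (rad/s): [2.57, 2.57, 3.14, 3.14, 3.14, 3.14].

INTERFACE

Orientations are given as [roll, pitch, yaw] about the fixed x, y, z axes, in that order (R = Rz(yaw) Ry(pitch) Rx(roll)).
In Python, from plant import get_obs, optics, ticket, finder gives the robot as it stands.
- The arm moves only by the tool send_rows, never from a script. Its arguments are lists of equal length, an entry for each row: "offset": the shift along the tool's x, y, z scaled (see below), a list of three; "delta_rot": the turn, a rotation vector about the tool's x, y, z scaled (see below), a list of three. In form: {"offset": [[dx, dy, dz], ...], "delta_rot": [[rx, ry, rz], ...]}. A call has 1 to 8 rows; each row is the pose to reach, as a shift and turn from the pose commanded when the call began, along the tool's axes at that moment, turning the shorter way round; what a row does not reach only later rows make up. The controller multiplies each number of a shift by 120 mm and each number of a turn by 360 degrees. A row lasts 1/8 s, in which the tool goes at most 62.5 mm and 10.7 degrees, less where a joint would pass 70% of its speed; a pose out of reach is approached as far as the arm can. A call with a number of a shift or a turn outside -1 to 1 is refused whole. A call with a gripper value outside its range is refused whole. "grip" is the opening, from 0 (shut) to 1 (fully open), set as the call begins (left out, the last holds). The fingers move at their own pace and stop on an object; the grip force is fixed at half the most. Time passes only in rows, so rows that repeat a pose let the fingers close. It gives the time, the measured TCP pose, the force, the opening and the grip force at its end, in the units of the state.
- get_obs(): the state, without advancing time (a new reading comes with each control period).
- optics.capture(name): name is "scene" or "top" or "wrist"; returns the picture (420x560x3 uint8, red, green, blue); there is no depth.
- optics.get_calibration(name): a dict with "fx", "fy", "cx", "cy" (pixels), "world_from_camera" (4x4, takes a point from camera to world coordinates). Camera axes: x right, y down, z forward; pixel columns grow to the right and rows downward; lengths in mm; the calibration is good to about 2 mm. A picture is of the moment at which its call begins: read the wrist's pose just before it. get_calibration takes no time and is no camera call; for the wrist camera it gives the pose at the moment of the call.
- ticket.close_job(): hands the job in; it is judged then, once.
Trained networks look in the newest picture that a camera, given by its name, has taken for a name from the list of things; names that differ only in an ending like _2 or _b are one class to them, and where a whole thing is asked for, a point or a joint stands for the part that bears it (a point fixed in the world has none). Each returns a list of dicts, best first, with "confidence" (0 to 1); they miss things now and then, are a little off and sometimes report something else, mostly with a low value. They report only what shows in the picture. A call takes as long as a camera call. They do not tell look-alikes from the thing itself.
- finder.boxes_of(target, camera): "box" ([left, top, right, bottom] in pixels, round what is visible of it).
- finder.silhouettes(target, camera): "region" (420x560 bool, what is visible of it) and "box" ([left, top, right, bottom] in pixels, round what is visible of it).
- finder.pinpoint(target, camera): "uv" ([column, row] in pixels: a listed point, or the origin of a listed thing).
The state is a dict: "time": time; "joint_positions": joint angles; "dq": joint speeds; "tau": joint torques, N m; "tool_pos": TCP position; "tcp_rot": TCP orientation; "contact_force": force on the tool from outside, world axes, zero at the start; "moment": the same for the moment, N m; "grip_width": finger opening in mm; "finger_force": force on a finger pad.
Only numpy, scipy, OpenCV 4.12 (cv2) and the standard library are available. Lean on these libraries where they do the work, as an engineer would, in place of code of your own. Each camera call takes 0.05 s, during which the arm holds its last target. There are 200 camera calls.

TASK

Lay all the 95 mm spacer bars (there are two or three; not the 70 mm or 120 mm ones, which stay lying on the table) in the grey tote, and only then push the tote along the rollers into the white station bay until it is fully home against the end stop, without lifting it. With the tote home, pick up the code reader and hold it steady for two seconds squarely facing the middle of the station's label, about 100 mm off, then stand it upright back on the middle of its pad. Leave the joystick pendant, the vise and the calibration ball alone.

Things in the scene. Friction and masses are not known exactly. Their poses are not given: they have to be found in the camera images.
- conveyor: fixed roller conveyor 652 mm long, along its own y; origin on the table under its middle, z up. Roller tops 70 mm above the table; guide rails 100 mm high, outside at x +-85 mm, tote room 145 mm. Its -y end is the station bay: white cheeks 125 mm high, y -312 to -97 mm, outside at x +-91 mm; the +y end is open, at y 340 mm. A tote fully home has its origin at y -196..-195 mm
- bay_stop (a point): middle of the inner face of the bay's white end stop, at the height of the roller tops (70 mm); the stop is 12 mm thick and 125 mm high. The tote's leading wall rests against it when home; axes as the conveyor's
- tote: open grey plastic tote on the rollers, 134 (x) x 208 (y) x 45 mm high outside, walls and floor 5 mm thick; origin at the centre of its underside, y along the conveyor. It rolls along the conveyor with a few newtons' push on its end wall; 350 g empty
- scanner: hand-held code reader standing upright on its pad: black square head 64 x 64 x 36 mm below, grey handle above it 46 (x) x 40 (y) mm from 36 to 130 mm height; origin at the centre of the reading window in its underside, z up along the handle; it reads straight out of the underside, along -z; about 280 g
- pad: fixed black rubber charging pad, 100 x 100 x 10 mm, on which the reader stands; origin at the centre of its underside
- label: station's paper label with bars, 66 x 56 mm, fixed on a tilted plate 85 x 85 mm on a post beyond the end stop, 92 mm above the table; origin at the centre of its face, z out of the face (leaning about 25 degrees from the vertical towards the robot)
- spacer_a: plain aluminium spacer bar of square section, 36 x 36 x 95 mm with bolt holes near both ends, lying on the table beyond the conveyor; origin at its centre, x along its length (a 95 mm bar, the wanted size; 310 g at most); may be absent
- spacer_b: plain aluminium spacer bar of square section, 36 x 36 x 95 mm with bolt holes near both ends, lying on the table beyond the conveyor; origin at its centre, x along its length (a 95 mm bar, the wanted size; 310 g at most); may be absent
- spacer_c: plain aluminium spacer bar of square section, 36 x 36 x 95 mm with bolt holes near both ends, lying on the table beyond the conveyor; origin at its centre, x along its length (a 95 mm bar, the wanted size; 310 g at most); may be absent
- short_a: plain aluminium spacer bar of square section, 36 x 36 x 70 mm with bolt holes near both ends, lying on the table beyond the conveyor; origin at its centre, x along its length (a wrong size); may be absent
- short_b: plain aluminium spacer bar of square section, 36 x 36 x 70 mm with bolt holes near both ends, lying on the table beyond the conveyor; origin at its centre, x along its length (a wrong size); may be absent
- long_a: plain aluminium spacer bar of square section, 36 x 36 x 120 mm with bolt holes near both ends, lying on the table beyond the conveyor; origin at its centre, x along its length (a wrong size); may be absent
- pendant: black joystick pendant 130 x 90 x 90 mm standing on the table, a bystander; origin at the centre of its underside
- vise: small steel vise 90 x 140 x 63 mm on the table, a bystander; origin at the centre of its underside
- ballstand: white calibration ball on a thin stem and a round foot 70 mm across, 96 mm high, a bystander; origin at the centre of its underside
There are look-alikes about, which are no part of the job. What is shaped like the tote but blue is not meant.

How it is judged:
By the outcome, as a careful person would: the job done as asked, in the order asked, and still so for the second after the job is handed in, with the robot touching nothing.
Of spacer_a, spacer_b, spacer_c only 2 to 3 are there at a start; the rules pass over those that are not, and their reading is None.
Of short_a, short_b, long_a only 2 to 3 are there at a start; the rules pass over those that are not, and their reading is None.
At some moment in a run one of spacer_a, spacer_b, spacer_c, tote may be knocked a few centimetres aside while the robot is not near it.
It also fails if it takes over 200 s, if anything falls off the work surface, if the arm or the gripper's body presses on something with over 40 N, if the wrist force passes 120 N, or if a joint passes its speed limit or range.

## Working session

There is one attempt and no reset: what is moved stays moved. The work goes in short steps, Python scripts to look and compute and a tool call to move; the robot and the scene stay as the last step left them, time stands still between calls to the robot, and variables do not carry over. Pictures are saved under pics/ and viewed, at most 14 in all, crops included, and the job is handed in when it is done.

Besides the shell and the picture viewer there is one more tool, called after "Request:" as a command line: name --argument value ..., lists and objects as JSON in quotes. send_rows: Moves the arm, as the interface text tells. Its arguments: {"type":"object","properties":{"offset":{"type":"array"},"delta_rot":{"type":"array"},"grip":{"type":"number"}},"required":["offset","delta_rot"]}

```bash
mkdir -p pics; ls; python3 - <<'E'
from plant import get_obs, optics, ticket, finder
import cv2, numpy as np
o=get_obs(); print(o)
for n in ["scene","top"]:
    im=optics.capture(n); cv2.imwrite(f"pics/{n}0.png",im[:,:,::-1])
    c=optics.get_calibration(n); print(n,c)
E
```

```text
pics
{'time': 0.0, 'joint_positions': array([ 9.95962160e-01,  3.42727043e-01,  1.52502726e+00,  2.01742417e-05,
        1.27542346e+00, -1.46031138e-01]), 'dq': array([-6.82380970e-04, -8.28130078e-04, -3.42816295e-06,  1.71286357e-03,
       -1.41924853e-04,  5.81866413e-04]), 'tau': array([-2.34065956e-03, -4.31260943e+01, -2.44219494e+01,  7.15523330e-02,
        5.61645732e-02, -9.53702670e-05]), 'tool_pos': array([218.0443881 , 477.11801379, 226.03916268]), 'tcp_rot': array([-3.14002723e+00, -2.49738739e-04,  2.71278354e+00]), 'contact_force': array([ 0.30499909,  0.5315275 , -0.04938698]), 'moment': array([-0.02594065,  0.00374415, -0.0120752 ]), 'finger_force': 0.0, 'grip_width': 91.25859332268543}
scene {'fx': 398.51907611289363, 'fy': 398.51907611289363, 'cx': 277.21367409504546, 'cy': 210.29545926459818, 'world_from_camera': array([[ 8.26035464e-01,  4.62840404e-01, -3.21627381e-01,
         8.89823443e+02],
       [ 5.63616095e-01, -6.79872384e-01,  4.69159290e-01,
        -5.56628152e+02],
       [-1.51969896e-03, -5.68816580e-01, -8.22463001e-01,
         1.12761549e+03],
       [ 0.00000000e+00,  0.00000000e+00,  0.00000000e+00,
         1.00000000e+00]])}
top {'fx': 534.6576003439928, 'fy': 534.6576003439928, 'cx': 281.0102456629688, 'cy': 211.77775357200596, 'world_from_camera': array([[ 3.45268534e-02, -9.78156558e-01,  2.04982061e-01,
         1.47344993e+02],
       [-9.99403743e-01, -3.37443285e-02,  7.31298290e-03,
         1.76071038e+01],
       [-2.36260169e-04, -2.05112333e-01, -9.78738410e-01,
         1.65108279e+03],
       [ 0.00000000e+00,  0.00000000e+00,  0.00000000e+00,
         1.00000000e+00]])}
```

View pics/scene0.png

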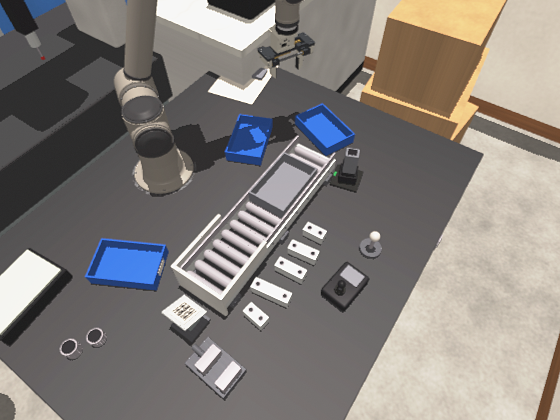

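View pics/top0.png

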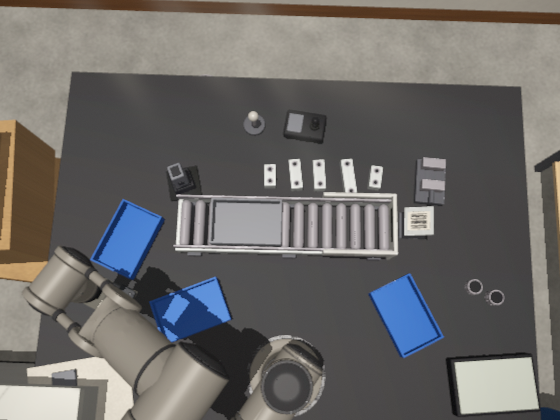

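The top view shows the grey tote at about (246,222), with blue look-alikes at (128,240), (190,310) and (405,315). Five bars lie near row 175, at columns 270 (short), 296, 319, 349 (long) and 376 (short). The reader is at (180,180), the label at (418,222) and the bay is the right-hand end of the conveyor.

```bash
cat > h.py <<'E'
from plant import get_obs, optics, ticket, finder
import cv2, numpy as np
from scipy.optimize import minimize
from scipy.spatial.transform import Rotation as Ro
def proj(c,P):
    T=np.linalg.inv(c["world_from_camera"]); q=np.atleast_2d(P)@T[:3,:3].T+T[:3,3]
    return q[:,:2]/q[:,2:]*[c["fx"],c["fy"]]+[c["cx"],c["cy"]]
def ray(c,uv,z):
    W=c["world_from_camera"]; d=W[:3,:3]@[(uv[0]-c["cx"])/c["fx"],(uv[1]-c["cy"])/c["fy"],1]
    return W[:3,3]+d*(z-W[2,3])/d[2]
def box(x0,x1,y0,y1,z0,z1): return np.array([[x,y,z] for x in(x0,x1) for y in(y0,y1) for z in(z0,z1)],float)
def mask(c,pts,boxes,s=4):
    m=np.zeros((420*s,560*s),np.uint8)
    for b in boxes:
        uv=proj(c,b@pts[1].T+pts[0]); h=cv2.convexHull((uv*s+s/2-.5).astype(np.float32)).astype(np.int32); cv2.fillConvexPoly(m,h,1)
    return cv2.resize(m.astype(np.float32),(560,420),interpolation=cv2.INTER_AREA)
def fit(boxes,regs,p0,z=0,hull=False):
    # regs: list of (calib, bool region); p=(x,y,yaw)
    R=[]
    for c,r in regs:
        r=r.astype(np.uint8)
        if hull:
            k=cv2.convexHull(cv2.findNonZero(r)); r=cv2.fillConvexPoly(np.zeros_like(r),k,1)
        R.append((c,r.astype(np.float32)))
    def cost(p):
        t=(np.array([p[0],p[1],z]),Ro.from_euler('z',p[2]/100).as_matrix()); e=0
        for c,r in R:
            m=mask(c,t,boxes)
            e+=np.abs(m-r).sum()/r.sum()
        return e/len(R)
    p0=np.array(p0,float)*[1,1,100]
    s=np.array([p0,p0+[12,3,3],p0+[-3,12,-6],p0+[5,-5,12]])
    r=minimize(cost,p0,method='Nelder-Mead',options=dict(initial_simplex=s,xatol=.1,fatol=1e-4,maxiter=250))
    return r.x*[1,1,.01],r.fun
def pose():
    o=get_obs(); return o["tool_pos"],Ro.from_euler('xyz',o["tcp_rot"])
E
python3 - <<'E'
from h import *
import pickle
D={}
for cam in["top","scene"]:
    c=optics.get_calibration(cam); optics.capture(cam)
    for n,z in dict(spacer_a=36,short_a=36,long_a=36,tote=115,scanner=100,pad=10,conveyor=100,label=92,pendant=60,vise=60,ballstand=60).items():
        if n in("pendant","vise","ballstand") and cam=="scene": continue
        L=finder.silhouettes(n,cam)
        D[cam,n]=[(l["confidence"],np.packbits(l["region"])) for l in L]
        for l in L:
            (uv,s,a)=cv2.minAreaRect(cv2.findNonZero(l["region"].astype(np.uint8)))
            print(cam,n,round(l["confidence"],2),np.round(l["box"]),np.round(s,1),ray(c,uv,z).round())
    for n in("bay_stop","label"): 
        for l in finder.pinpoint(n,cam): print(n,l["confidence"],l["uv"],ray(c,l["uv"],70 if n[0]=='b' else 92))
pickle.dump(D,open("D.pkl","wb"))
E
```

```text
top spacer_a 0.87 [315. 159. 329. 190.] [31.3 12.2] [609. -86.  36.]
top spacer_a 0.73 [289. 159. 302. 192.] [31.4 11.8] [607. -12.  36.]
top short_a 0.68 [266. 166. 274. 186.] [23. 10.] [600.  68.  36.]
top short_a 0.59 [243. 110. 265. 138.] [20.5 19.8] [770. 127.  36.]
top short_a 0.18 [404. 210. 435. 237.] [29. 28.] [ 473. -395.   36.]
top long_a 0.7 [342. 160. 358. 195.] [33.9 13.6] [ 608. -175.   36.]
top tote 0.86 [213. 196. 284. 246.] [47. 71.] [436. 132. 115.]
top tote 0.78 [149. 280. 232. 341.] [47.1 73. ] [177. 275. 115.]
top tote 0.59 [ 94. 198. 164. 279.] [47.1 69.9] [374. 471. 115.]
top tote 0.59 [370. 276. 444. 359.] [74.2 48.3] [ 184. -333.  115.]
top scanner 0.96 [169. 166. 196. 195.] [30.4 22.9] [570. 332. 100.]
top conveyor 0.57 [177. 194. 399. 259.] [224.  67.] [431.  13. 100.]
top label 0.55 [403. 208. 437. 236.] [29. 29.] [ 465. -383.   92.]
top pendant 0.8 [286. 111. 326. 143.] [40.9 28.9] [761. -35.  60.]
top vise 0.87 [416. 154. 446. 205.] [30.6 47.4] [ 594. -425.   60.]
top ballstand 0.91 [246. 114. 266. 137.] [21.2 19.8] [760. 124.  60.]
bay_stop 0.81 [392.2
[... 542 characters left out ...]
.]
scene tote 0.93 [296. 104. 352. 153.] [57.3 36.8] [431. 410. 115.]
scene tote 0.74 [226. 114. 274. 165.] [38.5 53.2] [239. 214. 115.]
scene scanner 0.91 [338. 150. 358. 184.] [17.4 34.5] [587. 321. 100.]
scene scanner 0.33 [162. 293. 205. 331.] [31.1 32.5] [ 468. -383.  100.]
scene pad 0.66 [334. 167. 361. 191.] [28.4 20.9] [579. 338.  10.]
scene pad 0.43 [250. 280. 290. 308.] [41.8 15.9] [ 605. -174.   10.]
scene conveyor 0.83 [173. 138. 337. 313.] [ 74.8 195.7] [446. -33. 100.]
scene label 0.8 [166. 293. 204. 333.] [33.  28.6] [ 465. -381.   92.]
bay_stop 0.94 [199.0, 288.3] [ 444.40121973 -301.18326891   70.        ]
label 0.73 [185.7, 307.5] [ 460.4045236  -369.19472243   92.        ]
```

```bash
cat >> h.py <<'E'
def plan(ways, start=None):
    """ways: list of (pos, rpy) -> prints one call each (offset, delta_rot units, rows)"""
    p,R=pose() if start is None else start
    for tp,rpy in ways:
        tR=Ro.from_euler('xyz',rpy); d=R.inv().apply(np.array(tp)-p); rv=(R.inv()*tR).as_rotvec()
        n=max(np.linalg.norm(d)/62.5,np.degrees(np.linalg.norm(rv))/10.7)
        print("off",(d/120).round(3).tolist(),"rot",(rv/2/np.pi).round(4).tolist(),"rows>=%.1f"%n)
        p,R=np.array(tp,float),tR
E
python3 - <<'E'
from h import *
import pickle
D=pickle.load(open("D.pkl","rb")); C={k:optics.get_calibration(k) for k in("top","scene")}
reg=lambda cam,n,i=0:(C[cam],np.unpackbits(D[cam,n][i][1])[:420*560].reshape(420,560)>0)
conv=[np.vstack([box(-85,85,-312,340,60,100),box(-91,91,-312,-97,60,125)])]
print("conv",fit(conv,[reg("top","conveyor"),reg("scene","conveyor")],[440,0,0],0,True))
for cams in(["top"],["scene"],["top","scene"]):
    print("conv",cams,fit(conv,[reg(k,"conveyor") for k in cams],[440,0,0],0,True))
    print("tote",cams,fit([box(-67,67,-104,104,70,115)],[reg(k,"tote") for k in cams],[445,125,0]))
B=lambda l:[box(-l/2,l/2,-18,18,0,36)]
for nm,l,i,j,p in(("spacer_a",95,1,None,(610,-12,0)),("spacer_a",95,0,0,(612,-88,0)),("long_a",120,0,0,(610,-177,0)),("short_a",70,0,1,(605,64,0))):
    print(nm,fit(B(l),[reg("top",nm,i)]+([] if j is None else [reg("scene",nm,j)]),p))
sc=[box(-32,32,-32,32,10,46),box(-23,23,-20,20,46,140)]
print("scanner",fit(sc,[reg("top","scanner"),reg("scene","scanner")],[575,335,0]))
c=optics.get_calibration("wrist");p,R=pose();W=c["world_from_camera"]
print("cam in tool",R.inv().apply(W[:3,3]-p),(R.inv()*Ro.from_matrix(W[:3,:3])).as_matrix().round(2),c["fx"])
plan([((480,250,330),(np.pi,0,np.pi)),((520,60,330),(np.pi,0,np.pi)),((560,-50,330),(np.pi,0,np.pi))])
E
```

```text
conv (array([ 4.41277693e+02, -9.08334938e-01,  2.46083660e-02]), np.float64(0.11379274725914001))
conv ['top'] (array([ 4.35556272e+02, -2.28209412e-01,  1.65450642e-02]), np.float64(0.052150875329971313))
tote ['top'] (array([4.40000069e+02, 1.30554875e+02, 1.60090829e-02]), np.float64(0.018003426492214203))
conv ['scene'] (array([ 4.59379275e+02, -7.47821472e+00,  1.15061970e-02]), np.float64(0.08646946400403976))
tote ['scene'] (array([4.40040049e+02, 1.32761673e+02, 8.58069772e-03]), np.float64(0.03877773508429527))
conv ['top', 'scene'] (array([ 4.41277693e+02, -9.08334938e-01,  2.46083660e-02]), np.float64(0.11379274725914001))
tote ['top', 'scene'] (array([4.39604746e+02, 1.31128900e+02, 1.31178960e-02]), np.float64(0.03190328925848007))
spacer_a (array([ 6.11369054e+02, -1.38159671e+01,  6.94462942e-02]), np.float64(0.12635870277881622))
spacer_a (array([ 6.15073572e+02, -8.57209130e+01,  2.89717342e-02]), np.float64(0.14689777791500092))
long_a (array([ 6.0822876e+02, -1.7811692e+02,  1.3649432e-01]), np.float64(0.1895761638879776))
short_a (array([ 6.05432876e+02,  6.81393710e+01, -1.71034478e-02]), np.float64(0.15466377139091492))
scanner (array([5.78870054e+02, 3.42862127e+02, 3.57205723e-01]), np.float64(0.13443860411643982))
cam in tool [  69.15741652   -0.61462524 -157.46234357] [[-0.   -0.97 -0.26]
 [ 1.   -0.    0.  ]
 [-0.   -0.26  0.97]] 313.3070584627107
off [-2.772, -0.817, -0.861] rot [0.0, 0.0, -0.0682] rows>=5.8
off [-0.333, -1.583, -0.0] rot [0.0, 0.0, 0.0] rows>=3.1
off [-0.333, -0.917, -0.0] rot [0.0, 0.0, 0.0] rows>=1.9
```

```bash
python3 - <<'E'
s=open("h.py").read()
s=s[:s.index("def plan")]+'''def plan(ways, start=None):
    """ways: list of (pos, rpy); prints one call per line: offset, delta_rot units, rows"""
    p,R=pose() if start is None else start
    for tp,rpy in ways:
        tp=np.array(tp,float); tR=Ro.from_euler('xyz',rpy); rv=(R.inv()*tR).as_rotvec(); d=R.inv().apply(tp-p)
        k=int(np.ceil(max(np.abs(d).max()/120,np.linalg.norm(rv)/1.4,np.linalg.norm(d)/430))) or 1; p0,R0=p,R
        for i in range(1,k+1):
            q,Q=p0+(tp-p0)*i/k,R0*Ro.from_rotvec(rv*i/k)
            d=R.inv().apply(q-p); r=(R.inv()*Q).as_rotvec()
            n=max(np.linalg.norm(d)/62.5,np.degrees(np.linalg.norm(r))/10.7)
            print("off",(d/120).round(3).tolist(),"rot",(r/2/np.pi).round(4).tolist(),"rows>=%.1f"%n)
            p,R=q,Q
'''
open("h.py","w").write(s)
from h import *
D=(np.pi,0,np.pi)
plan([((480,250,330),D),((560,-50,330),D)])
E
```

```text
off [-0.924, -0.272, -0.287] rot [0.0, 0.0, -0.0227] rows>=1.9
off [-0.876, -0.401, -0.287] rot [0.0, 0.0, -0.0227] rows>=1.9
off [-0.81, -0.522, -0.287] rot [0.0, 0.0, -0.0227] rows>=1.9
off [-0.222, -0.833, -0.0] rot [-0.0, -0.0, 0.0] rows>=1.7
off [-0.222, -0.833, -0.0] rot [-0.0, -0.0, 0.0] rows>=1.7
off [-0.222, -0.833, -0.0] rot [-0.0, -0.0, 0.0] rows>=1.7
```

Request:
send_rows --offset '[[-0.46,-0.14,-0.14],[-0.92,-0.27,-0.29],[-0.92,-0.27,-0.29]]' --delta_rot '[[0,0,-0.011],[0,0,-0.0227],[0,0,-0.0227]]' --grip 0.65

```text
time: 1.72
tool_pos: [308.2, 400.6, 262.9]
tcp_rot: [3.139, 0.002, 2.851]
contact_force: [-1.1, 0.4, 0.3]
grip_width: 66.3
finger_force: 0.0
```

Request:
send_rows --offset '[[-0.44,-0.2,-0.14],[-0.88,-0.4,-0.29],[-0.88,-0.4,-0.29]]' --delta_rot '[[0,0,-0.011],[0,0,-0.0227],[0,0,-0.0227]]'

```text
time: 2.1
tool_pos: [395.2, 325.0, 297.0]
tcp_rot: [3.14, 0.002, 2.994]
contact_force: [-0.4, 0.9, -0.3]
grip_width: 59.5
finger_force: 0.0
```

Request:
send_rows --offset '[[-0.4,-0.26,-0.14],[-0.81,-0.52,-0.29],[-0.81,-0.52,-0.29]]' --delta_rot '[[0,0,-0.011],[0,0,-0.0227],[0,0,-0.0227]]'

```text
time: 2.48
tool_pos: [481.9, 249.8, 331.1]
tcp_rot: [3.141, 0.001, 3.137]
contact_force: [-0.2, 0.3, 0.2]
grip_width: 59.3
finger_force: 0.0
```

Request:
send_rows --offset '[[-0.11,-0.42,0],[-0.22,-0.83,0],[-0.22,-0.83,0]]' --delta_rot '[[0,0,0],[0,0,0],[0,0,0]]'

```text
time: 2.85
tool_pos: [505.9, 150.4, 330.1]
tcp_rot: [3.142, -0.002, 3.137]
contact_force: [0.1, 0.1, -0.2]
grip_width: 59.6
finger_force: 0.0
```

Request:
send_rows --offset '[[-0.11,-0.42,0],[-0.22,-0.83,0],[-0.22,-0.83,0]]' --delta_rot '[[0,0,0],[0,0,0],[0,0,0]]'

```text
time: 3.22
tool_pos: [532.7, 51.3, 330.1]
tcp_rot: [3.141, -0.002, 3.138]
contact_force: [-0.2, 0.7, -0.4]
grip_width: 59.5
finger_force: 0.0
```

Request:
send_rows --offset '[[-0.11,-0.42,0],[-0.22,-0.83,0],[-0.22,-0.83,0],[-0.22,-0.83,0]]' --delta_rot '[[0,0,0],[0,0,0],[0,0,0],[0,0,0]]'

```text
time: 3.72
tool_pos: [558.9, -45.7, 330.8]
tcp_rot: [3.14, -0.001, -3.141]
contact_force: [0.8, -1.0, 0.4]
grip_width: 59.6
finger_force: 0.0
```

```bash
cat > bars.py <<'E'
from h import *
def look(name):
    c=optics.get_calibration("wrist"); im=optics.capture("wrist"); cv2.imwrite(name,im[:,:,::-1]); return c,im
def bars(c,cls=("spacer_a","short_a","long_a"),conf=.3):
    out=[]
    for n in cls:
        for l in finder.silhouettes(n,"wrist"):
            if l["confidence"]<conf: continue
            uv,s,a=cv2.minAreaRect(cv2.findNonZero(l["region"].astype(np.uint8)))
            P=ray(c,uv,25); L={"sp":95,"sh":70,"lo":120}[n[:2]]
            f=fit([box(-L/2,L/2,-18,18,0,36)],[(c,l["region"])],(P[0],P[1],0.0))
            out.append((n,f[0])); print(n,round(l["confidence"],2),np.array(l["box"]).round(),f[0].round(3),"err %.3f"%f[1])
    return out
E
python3 - <<'E'
from bars import *
c,im=look("pics/w1.png"); print(get_obs()["time"],pose()[0],pose()[1].as_euler('xyz'))
bars(c)
E
```

```text
3.775 [558.87707853 -45.64115462 331.01932591] [ 3.14045498e+00 -3.69574397e-04 -3.14040598e+00]
spacer_a 0.82 [244. 184. 273. 248.] [ 6.12576e+02 -8.36460e+01  8.50000e-02] err 0.046
spacer_a 0.67 [290. 183. 316. 246.] [ 6.11737e+02 -9.71700e+00  1.28000e-01] err 0.050
short_a 0.94 [125. 189. 160. 238.] [ 6.10513e+02 -2.60806e+02 -1.15000e-01] err 0.077
short_a 0.76 [341. 186. 372. 235.] [6.04283e+02 7.14590e+01 2.80000e-02] err 0.062
long_a 0.71 [175. 175. 217. 252.] [ 6.06113e+02 -1.76606e+02  1.31000e-01] err 0.111
```

View pics/w1.png

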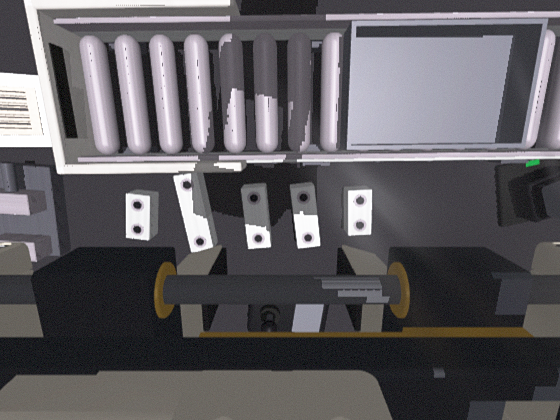

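The wrist view shows five bars with pixel lengths of about 49 at (145,214), 79 at (195,212), 64 at (258,216), 64 at (303,214) and 49 at (357,210). That makes the two at (258,216) and (303,214) the 95 mm bars. I'll confirm this in a crop with the fitted outlines drawn on it.

```bash
python3 - <<'E'
from h import *
im=cv2.imread("pics/w1.png")[165:260,110:390]; im=cv2.resize(im,None,fx=2.8,fy=2.8,interpolation=cv2.INTER_CUBIC)
c=optics.get_calibration("wrist")
for x,y,a,L in((612.6,-83.6,.085,95),(611.7,-9.7,.128,95),(606,-176.6,.131,120),(610.5,-260.8,-.115,70),(604.3,71.5,.028,70)):
    P=Ro.from_euler('z',a).apply(box(-L/2,L/2,-18,18,36,36)[::2])+[x,y,0]
    uv=(proj(c,P[[0,1,3,2]])-[110,165])*2.8
    cv2.polylines(im,[uv.astype(np.int32)],True,(0,0,255),1)
cv2.imwrite("pics/c1.png",im)
D=np.pi
plan([((612,-9.7,110),(D,0,D+.128)),((612,-9.7,8),(D,0,D+.128))])
E
```

```text
off [-0.221, 0.153, 0.922] rot [0.0, 0.0, -0.0101] rows>=1.8
off [-0.23, 0.138, 0.922] rot [0.0, 0.0, -0.0101] rows>=1.8
off [-0.0, -0.0, 0.85] rot [-0.0, 0.0, -0.0] rows>=1.6
```

View pics/c1.png

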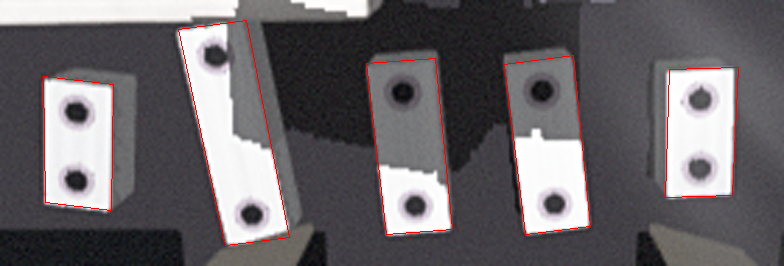

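The outlines sit tightly on the bars. The two middle ones, at (258,216) and (303,214), are the 95 mm bars, so I'll take the one at y = -10 first.

Request:
send_rows --offset '[[-0.11,0.08,0.46],[-0.22,0.153,0.922],[-0.22,0.153,0.922]]' --delta_rot '[[0,0,-0.005],[0,0,-0.01],[0,0,-0.01]]' --grip 0.6

```text
time: 4.3
tool_pos: [583.5, -28.2, 216.6]
tcp_rot: [3.139, -0.009, -3.078]
contact_force: [-0.1, 0.6, 0.8]
grip_width: 55.3
finger_force: 0.0
```

Request:
send_rows --offset '[[-0.115,0.07,0.46],[-0.23,0.138,0.922],[-0.23,0.138,0.922],[-0.23,0.138,0.922]]' --delta_rot '[[0,0,-0.005],[0,0,-0.01],[0,0,-0.01],[0,0,-0.01]]'

```text
time: 4.8
tool_pos: [613.6, -12.1, 113.5]
tcp_rot: [-3.14, 0.005, -3.017]
contact_force: [0.8, 0.4, 0.6]
grip_width: 55.1
finger_force: 0.0
```

```bash
python3 - <<'E'
from bars import *
c,im=look("pics/w2.png"); print(pose()[0],pose()[1].as_euler('xyz'))
bars(c,("spacer_a",))
D=np.pi
plan([((612,-9.7,6),(D,0,D+.128))])
E
```

```text
[613.83440298 -12.23394482 113.88292863] [-3.13991642  0.00575594 -3.01755904]
spacer_a 0.66 [166. 146. 223. 266.] [ 6.12671e+02 -8.33540e+01  7.40000e-02] err 0.183
spacer_a 0.61 [261. 156. 308. 273.] [ 6.10923e+02 -9.75100e+00  1.29000e-01] err 0.055
off [0.017, 0.025, 0.898] rot [-0.0003, 0.0009, -0.0006] rows>=1.7
```

Request:
send_rows --offset '[[0.01,0.02,0.4],[0.017,0.025,0.8],[0.017,0.025,0.895],[0.017,0.025,0.895]]' --delta_rot '[[0,0.001,0],[0,0.001,0],[0,0.001,0],[0,0.001,0]]'

```text
time: 5.4
tool_pos: [610.7, -9.3, 4.1]
tcp_rot: [-3.141, -0.004, -3.017]
contact_force: [0.8, 0.8, 0.1]
grip_width: 55.2
finger_force: 0.0
```

Request:
send_rows --offset '[[0,0,0],[0,0,0],[0,0,0],[0,0,0],[0,0,0]]' --delta_rot '[[0,0,0],[0,0,0],[0,0,0],[0,0,0],[0,0,0]]' --grip 0.2

```text
time: 6.02
tool_pos: [610.7, -9.1, 4.0]
tcp_rot: [-3.141, -0.004, -3.017]
contact_force: [-1.5, -0.4, 6.4]
grip_width: 35.8
finger_force: 30.0
```

Request:
send_rows --offset '[[0,0,-0.4],[0,0,-0.9],[0,0,-1],[0,0,-1]]' --delta_rot '[[0,0,0],[0,0,0],[0,0,0],[0,0,0]]'

```text
time: 6.52
tool_pos: [610.4, -8.8, 122.7]
tcp_rot: [-3.141, -0.005, -3.017]
contact_force: [-1.2, -0.0, -2.6]
grip_width: 36.0
finger_force: 30.0
```

Request:
send_rows --offset '[[0,0,-0.3],[0,0,-0.5],[0,0,-0.5]]' --delta_rot '[[0,0,0],[0,0,0],[0,0,0]]'

```text
time: 6.9
tool_pos: [610.9, -8.8, 181.8]
tcp_rot: [3.141, -0.006, -3.017]
contact_force: [-0.3, 0.5, -2.9]
grip_width: 35.8
finger_force: 30.0
```

```bash
cat > tote.py <<'E'
from h import *
def tote(cams=("top","scene"),guess=(440,130),h=(70,115)):
    R=[]
    for k in cams:
        c=optics.get_calibration(k); optics.capture(k)
        L=[l for l in finder.silhouettes("tote",k) if abs(ray(c,np.mean(np.array(l["box"]).reshape(2,2),0),100)[0]-440)<70 and (k!="scene" or ray(c,np.mean(np.array(l["box"]).reshape(2,2),0),100)[1]<250)]
        if L: R.append((c,L[0]["region"])); print(k,"tote",fit([box(-67,67,-104,104,*h)],R[-1:],guess+(0.013,)))
    return R
E
python3 - <<'E'
from tote import *
print(pose()[0],get_obs()["grip_width"])
tote()
D=np.pi
plan([((438,170,200),(D,0,D+.013))])
E
```

```text
[610.88037245  -8.81728253 181.75516423] 35.788878419543416
top tote (array([ 4.52628693e+02,  1.41026809e+02, -1.25371697e-02]), np.float64(2.43361759185791))
scene tote (array([4.32577767e+02, 1.18823263e+02, 1.33339434e-01]), np.float64(0.460198312997818))
off [0.618, 0.828, -0.076] rot [0.0, -0.0008, 0.0089] rows>=2.0
off [0.663, 0.792, -0.08] rot [0.0, -0.0008, 0.0089] rows>=2.0
```

Request:
send_rows --offset '[[0.31,0.41,-0.2],[0.618,0.828,-0.2],[0.618,0.828,-0.2]]' --delta_rot '[[0,0,0.004],[0,0,0.009],[0,0,0.009]]'

```text
time: 7.48
tool_pos: [521.8, 83.1, 206.1]
tcp_rot: [3.141, -0.01, -3.07]
contact_force: [-0.3, -1.2, -1.5]
grip_width: 35.5
finger_force: 30.0
```

Request:
send_rows --offset '[[0.33,0.4,0],[0.663,0.792,0],[0.663,0.792,0],[0.663,0.792,0]]' --delta_rot '[[0,0,0.004],[0,0,0.009],[0,0,0.009],[0,0,0.009]]'

```text
time: 7.98
tool_pos: [439.8, 169.7, 206.9]
tcp_rot: [-3.14, -0.006, -3.129]
contact_force: [-0.7, 0.0, -2.1]
grip_width: 35.8
finger_force: 30.0
```

```bash
python3 - <<'E'
from bars import *
c,im=look("pics/w3.png"); print(pose()[0],pose()[1].as_euler('xyz'))
for x,y in ((440,131),):
    P=Ro.from_euler('z',.013).apply(box(-67,67,-104,104,115,115)[::2])+[x,y,0]
    cv2.polylines(im,[proj(c,P[[0,1,3,2]]).astype(np.int32)],True,(255,0,0),1)
cv2.imwrite("pics/w3b.png",im[:,:,::-1])
E
```

```text
[440.09762902 169.29172345 206.95264484] [-3.14047383 -0.00618028 -3.13029364]
```

View pics/w3b.png

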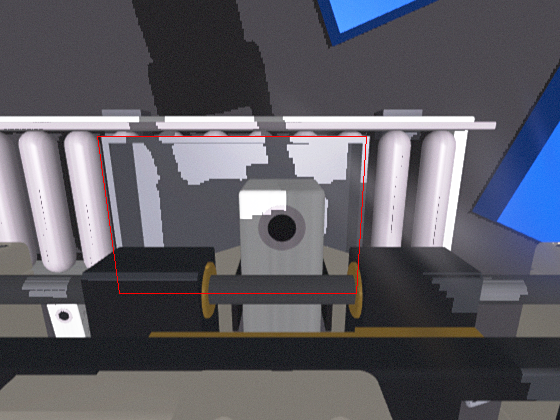

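The tote (outline x 102–365 px) is where it was measured, and the bar is held above it.

Request:
send_rows --offset '[[0,0,0.4],[0,0,0.75],[0,0,0.9],[0,0,0.9]]' --delta_rot '[[0,0,0],[0,0,0],[0,0,0],[0,0,0]]'

```text
time: 8.52
tool_pos: [438.6, 168.6, 97.8]
tcp_rot: [-3.14, -0.01, -3.132]
contact_force: [-0.2, 0.4, -2.1]
grip_width: 35.9
finger_force: 30.0
```

Request:
send_rows --offset '[[0,0,0.06],[0,0,0.11],[0,0,0.15],[0,0,0.15]]' --delta_rot '[[0,0,0],[0,0,0],[0,0,0],[0,0,0]]'

```text
time: 9.02
tool_pos: [438.3, 169.9, 81.2]
tcp_rot: [-3.141, -0.007, -3.13]
contact_force: [0.5, 1.2, -1.5]
grip_width: 35.9
finger_force: 30.0
```

Request:
send_rows --offset '[[0,0,0.014],[0,0,0.014]]' --delta_rot '[[0,0,0],[0,0,0]]'

```text
time: 9.28
tool_pos: [438.4, 169.9, 79.8]
tcp_rot: [-3.141, -0.006, -3.13]
contact_force: [0.4, -0.7, -2.4]
grip_width: 36.0
finger_force: 30.0
```

Request:
send_rows --offset '[[0,0,0],[0,0,0],[0,0,0]]' --delta_rot '[[0,0,0],[0,0,0],[0,0,0]]' --grip 0.53

```text
time: 9.65
tool_pos: [438.6, 169.9, 79.9]
tcp_rot: [-3.141, -0.006, -3.13]
contact_force: [0.5, 0.5, -0.3]
grip_width: 48.7
finger_force: 0.0
```

Request:
send_rows --offset '[[0,0,-0.3],[0,0,-0.8],[0,0,-1],[0,0,-1]]' --delta_rot '[[0,0,0],[0,0,0],[0,0,0],[0,0,0]]'

```text
time: 10.15
tool_pos: [440.2, 170.2, 201.4]
tcp_rot: [3.141, -0.002, -3.13]
contact_force: [0.4, 0.5, -1.0]
grip_width: 48.7
finger_force: 0.0
```

```bash
python3 - <<'E'
from h import *
print(pose()[0]);D=np.pi
plan([((600,-83.4,220),(D,0,D+.08))])
E
```

```text
[440.16739465 170.17969436 201.44399233]
off [-0.436, -0.71, -0.052] rot [0.0, -0.0001, -0.0036] rows>=1.6
off [-0.419, -0.719, -0.052] rot [0.0, -0.0001, -0.0036] rows>=1.6
off [-0.403, -0.729, -0.052] rot [0.0, -0.0001, -0.0036] rows>=1.6
```

Request:
send_rows --offset '[[-0.22,-0.35,-0.05],[-0.436,-0.71,-0.05],[-0.436,-0.71,-0.05]]' --delta_rot '[[0,0,-0.002],[0,0,-0.004],[0,0,-0.004]]' --grip 0.6

```text
time: 10.52
tool_pos: [493.1, 82.9, 203.5]
tcp_rot: [-3.141, -0.009, -3.109]
contact_force: [-0.2, 0.5, -0.5]
grip_width: 55.4
finger_force: 0.0
```

Request:
send_rows --offset '[[-0.21,-0.36,-0.05],[-0.42,-0.72,-0.05],[-0.42,-0.72,-0.05]]' --delta_rot '[[0,0,-0.002],[0,0,-0.004],[0,0,-0.004]]'

```text
time: 10.9
tool_pos: [546.4, -0.9, 209.3]
tcp_rot: [-3.141, -0.008, -3.083]
contact_force: [0.5, 0.8, -0.2]
grip_width: 55.5
finger_force: 0.0
```

Request:
send_rows --offset '[[-0.2,-0.36,-0.05],[-0.4,-0.73,-0.05],[-0.4,-0.73,-0.05],[-0.4,-0.73,-0.05]]' --delta_rot '[[0,0,-0.002],[0,0,-0.004],[0,0,-0.004],[0,0,-0.004]]'

```text
time: 11.4
tool_pos: [598.4, -82.0, 215.7]
tcp_rot: [3.14, -0.009, -3.054]
contact_force: [-0.2, -0.2, -0.7]
grip_width: 54.8
finger_force: 0.0
```

```bash
python3 - <<'E'
from bars import *
c,im=look("pics/w4.png"); print(pose()[0])
b=bars(c); b=[q for n,q in b if n[:2]=="sp"][0]
D=np.pi
plan([((b[0],b[1],110),(D,0,D+b[2])),((b[0],b[1],5),(D,0,D+b[2]))])
E
```

```text
[598.47045043 -81.73699097 216.15412374]
spacer_a 0.85 [264. 166. 296. 252.] [ 6.12417e+02 -8.39810e+01  9.70000e-02] err 0.048
spacer_a 0.64 [552.  80. 558. 112.] [437.44  249.795  -0.582] err 0.447
short_a 0.97 [101. 163. 150. 229.] [ 6.10748e+02 -2.60932e+02 -1.13000e-01] err 0.072
short_a 0.72 [389. 180. 439. 246.] [6.04049e+02 7.10000e+01 2.10000e-02] err 0.064
long_a 0.73 [171. 143. 224. 250.] [ 6.05001e+02 -1.76317e+02  1.52000e-01] err 0.030
off [-0.116, -0.026, 0.891] rot [0.0, -0.001, -0.0014] rows>=1.7
off [0.0, -0.0, 0.875] rot [0.0, 0.0, 0.0] rows>=1.7
```

Request:
send_rows --offset '[[-0.06,-0.01,0.45],[-0.116,-0.026,0.89],[-0.116,-0.026,0.89],[-0.116,-0.026,0.89]]' --delta_rot '[[0,-0.001,-0.001],[0,-0.001,-0.001],[0,-0.001,-0.001],[0,-0.001,-0.001]]'

```text
time: 12.1
tool_pos: [613.8, -85.3, 112.1]
tcp_rot: [-3.141, 0.002, -3.048]
contact_force: [-0.1, 0.4, 0.5]
grip_width: 55.5
finger_force: 0.0
```

Request:
send_rows --offset '[[0,0,0.4],[0,0,0.8],[0,0,0.88],[0,0,0.88]]' --delta_rot '[[0,0,0],[0,0,0],[0,0,0],[0,0,0]]'

```text
time: 12.6
tool_pos: [614.2, -85.8, 6.5]
tcp_rot: [-3.14, 0.003, -3.048]
contact_force: [-0.3, 0.3, 0.9]
grip_width: 55.0
finger_force: 0.0
```

Request:
send_rows --offset '[[0,0,0],[0,0,0],[0,0,0],[0,0,0],[0,0,0]]' --delta_rot '[[0,0,0],[0,0,0],[0,0,0],[0,0,0],[0,0,0]]' --grip 0.2

```text
time: 13.22
tool_pos: [613.8, -85.6, 6.0]
tcp_rot: [-3.141, 0.002, -3.048]
contact_force: [-2.1, 1.3, 7.3]
grip_width: 36.3
finger_force: 30.0
```

Request:
send_rows --offset '[[0,0,-0.4],[0,0,-0.9],[0,0,-1],[0,0,-1]]' --delta_rot '[[0,0,0],[0,0,0],[0,0,0],[0,0,0]]'

```text
time: 13.72
tool_pos: [612.9, -85.6, 124.7]
tcp_rot: [-3.141, 0.001, -3.048]
contact_force: [-0.1, -0.0, -2.0]
grip_width: 35.8
finger_force: 30.0
```

Request:
send_rows --offset '[[0,0,-0.3],[0,0,-0.65],[0,0,-0.65]]' --delta_rot '[[0,0,0],[0,0,0],[0,0,0]]'

```text
time: 14.1
tool_pos: [613.7, -85.8, 203.4]
tcp_rot: [-3.14, 0.003, -3.048]
contact_force: [-0.3, -0.7, -2.5]
grip_width: 35.5
finger_force: 30.0
```

```bash
python3 - <<'E'
from h import *
print(pose()[0]);D=np.pi
plan([((438,95,205),(D,0,D+.013))])
E
```

```text
[613.72910789 -85.78275097 203.37607051]
off [0.659, 0.818, -0.009] rot [-0.0001, 0.0002, 0.0064] rows>=2.0
off [0.691, 0.791, -0.008] rot [-0.0001, 0.0002, 0.0064] rows>=2.0
```

Request:
send_rows --offset '[[0.33,0.41,0],[0.66,0.818,0],[0.66,0.818,0]]' --delta_rot '[[0,0,0.003],[0,0,0.0064],[0,0,0.0064]]'

```text
time: 14.48
tool_pos: [520.2, 7.7, 199.4]
tcp_rot: [3.14, -0.008, -3.085]
contact_force: [0.4, -0.8, -2.7]
grip_width: 35.6
finger_force: 30.0
```

Request:
send_rows --offset '[[0.34,0.4,0],[0.69,0.791,0],[0.69,0.791,0],[0.69,0.791,0]]' --delta_rot '[[0,0,0.003],[0,0,0.0064],[0,0,0.0064],[0,0,0.0064]]'

```text
time: 14.98
tool_pos: [437.4, 94.9, 201.3]
tcp_rot: [-3.141, -0.001, -3.128]
contact_force: [1.2, 0.2, -1.9]
grip_width: 35.7
finger_force: 30.0
```

```bash
python3 - <<'E'
from bars import *
c,im=look("pics/w5.png"); print(pose()[0],pose()[1].as_euler('xyz'))
for x,y in ((440,131),):
    P=Ro.from_euler('z',.013).apply(box(-67,67,-104,104,115,115)[::2])+[x,y,0]
    cv2.polylines(im,[proj(c,P[[0,1,3,2]]).astype(np.int32)],True,(255,0,0),1)
cv2.imwrite("pics/w5b.png",im[:,:,::-1])
E
```

```text
[437.84082749  94.58958978 201.46592006] [-3.14105204e+00 -8.99540658e-04 -3.12897234e+00]
```

View pics/w5b.png

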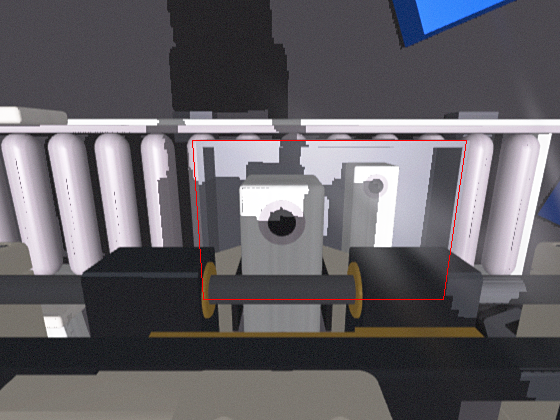

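The tote has not moved. The first bar lies in it at (370,205), and the second is held clear of it to the left.

Request:
send_rows --offset '[[0,0,0.4],[0,0,0.75],[0,0,0.85],[0,0,0.85]]' --delta_rot '[[0,0,0],[0,0,0],[0,0,0],[0,0,0]]'

```text
time: 15.52
tool_pos: [437.7, 94.6, 100.1]
tcp_rot: [-3.141, -0.001, -3.13]
contact_force: [-0.1, 0.2, -1.4]
grip_width: 35.9
finger_force: 30.0
```

Request:
send_rows --offset '[[0,0,0.06],[0,0,0.11],[0,0,0.13],[0,0,0.13]]' --delta_rot '[[0,0,0],[0,0,0],[0,0,0],[0,0,0]]'

```text
time: 16.02
tool_pos: [437.2, 95.2, 84.9]
tcp_rot: [-3.141, 0.0, -3.129]
contact_force: [-0.1, -0.1, -3.3]
grip_width: 35.9
finger_force: 30.0
```

Request:
send_rows --offset '[[0,0,0.025],[0,0,0.025]]' --delta_rot '[[0,0,0],[0,0,0]]'

```text
time: 16.27
tool_pos: [437.1, 95.2, 81.6]
tcp_rot: [-3.141, -0.0, -3.129]
contact_force: [-0.4, -0.3, -1.9]
grip_width: 36.1
finger_force: 30.0
```

Request:
send_rows --offset '[[0,0,0],[0,0,0],[0,0,0]]' --delta_rot '[[0,0,0],[0,0,0],[0,0,0]]' --grip 0.53

```text
time: 16.65
tool_pos: [437.3, 95.2, 81.9]
tcp_rot: [-3.141, 0.0, -3.129]
contact_force: [0.6, 0.4, -0.1]
grip_width: 48.5
finger_force: 0.0
```

Request:
send_rows --offset '[[0,0,-0.3],[0,0,-0.8],[0,0,-1],[0,0,-1]]' --delta_rot '[[0,0,0],[0,0,0],[0,0,0],[0,0,0]]'

```text
time: 17.15
tool_pos: [438.2, 95.3, 203.5]
tcp_rot: [3.142, 0.005, -3.129]
contact_force: [-0.2, -0.1, -0.1]
grip_width: 48.6
finger_force: 0.0
```

```bash
python3 - <<'E'
from h import *
print(pose()[0]);D=np.pi
plan([((435,300,200),(D,0,D+.013)),((435,300,84),(D,0,D+.013))])
E
```

```text
[438.22928292  95.26451735 203.53416312]
off [0.002, 0.853, 0.015] rot [0.0, 0.0004, -0.0] rows>=1.6
off [0.002, 0.853, 0.015] rot [0.0, 0.0004, -0.0] rows>=1.6
off [-0.0, -0.0, 0.967] rot [-0.0, -0.0, 0.0] rows>=1.9
```

Request:
send_rows --offset '[[0,0.43,0],[0,0.853,0],[0,0.853,0]]' --delta_rot '[[0,0,0],[0,0,0],[0,0,0]]' --grip 0

```text
time: 17.52
tool_pos: [434.7, 199.9, 200.0]
tcp_rot: [-3.141, -0.003, -3.125]
contact_force: [0.5, 0.3, 0.4]
grip_width: 23.1
finger_force: 0.0
```

Request:
send_rows --offset '[[0,0.43,0],[0,0.853,0],[0,0.853,0],[0,0.853,0]]' --delta_rot '[[0,0,0],[0,0,0],[0,0,0],[0,0,0]]'

```text
time: 18.02
tool_pos: [434.1, 298.7, 200.6]
tcp_rot: [-3.14, -0.002, -3.129]
contact_force: [0.2, -0.8, -0.1]
grip_width: 0.3
finger_force: 0.0
```

```bash
python3 - <<'E'
from bars import *
c,im=look("pics/w6.png"); print(pose()[0],get_obs()["grip_width"])
for x,y in ((440,131),):
    P=Ro.from_euler('z',.013).apply(box(-67,67,-104,104,115,115)[::2])+[x,y,0]
    cv2.polylines(im,[proj(c,P[[0,1,3,2]]).astype(np.int32)],True,(255,0,0),1)
cv2.imwrite("pics/w6b.png",im[:,:,::-1])
plan([((435,300,84),(np.pi,0,np.pi+.013))])
E
```

```text
[434.36587881 298.45410943 200.91265821] 0.060703173801509
off [-0.007, 0.014, 0.974] rot [-0.0002, -0.0002, -0.0002] rows>=1.9
```

View pics/w6b.png

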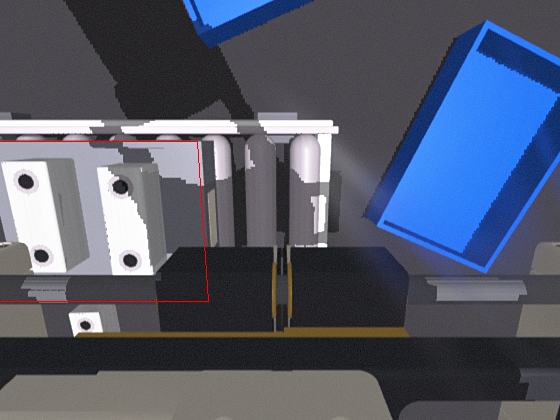

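Both bars lie flat in the tote, at (40,215) and (135,215), and its end wall is clear at column 205. Next I'll descend behind the wall and push.

Request:
send_rows --offset '[[0,0,0.4],[0,0,0.8],[0,0,0.96],[0,0,0.96]]' --delta_rot '[[0,0,0],[0,0,0],[0,0,0],[0,0,0]]'

```text
time: 18.58
tool_pos: [433.9, 298.0, 85.2]
tcp_rot: [-3.14, -0.003, -3.131]
contact_force: [-0.4, -0.0, 0.7]
grip_width: 0.5
finger_force: 0.0
```

Request:
send_rows --offset '[[0,-0.08,0],[0,-0.16,0],[0,-0.24,0],[0,-0.32,0],[0,-0.4,0],[0,-0.48,0],[0,-0.56,0],[0,-0.64,0]]' --delta_rot '[[0,0,0],[0,0,0],[0,0,0],[0,0,0],[0,0,0],[0,0,0],[0,0,0],[0,0,0]]'

```text
time: 19.58
tool_pos: [435.7, 222.6, 86.7]
tcp_rot: [3.142, 0.0, -3.129]
contact_force: [0.9, 3.0, 2.4]
grip_width: 0.6
finger_force: 1.2
```

Request:
send_rows --offset '[[0,-0.08,0],[0,-0.17,0],[0,-0.26,0],[0,-0.35,0],[0,-0.44,0],[0,-0.53,0],[0,-0.62,0],[0,-0.7,0]]' --delta_rot '[[0,0,0],[0,0,0],[0,0,0],[0,0,0],[0,0,0],[0,0,0],[0,0,0],[0,0,0]]'

```text
time: 20.58
tool_pos: [436.6, 138.4, 86.5]
tcp_rot: [-3.141, 0.0, -3.129]
contact_force: [1.5, 2.3, 1.8]
grip_width: 0.7
finger_force: 1.2
```

Request:
send_rows --offset '[[0,-0.08,0],[0,-0.17,0],[0,-0.26,0],[0,-0.35,0],[0,-0.44,0],[0,-0.53,0],[0,-0.62,0],[0,-0.7,0]]' --delta_rot '[[0,0,0],[0,0,0],[0,0,0],[0,0,0],[0,0,0],[0,0,0],[0,0,0],[0,0,0]]'

```text
time: 21.58
tool_pos: [437.6, 54.4, 86.5]
tcp_rot: [-3.141, -0.0, -3.129]
contact_force: [1.2, 2.2, 1.6]
grip_width: 0.7
finger_force: 1.2
```

Request:
send_rows --offset '[[0,-0.08,0],[0,-0.16,0],[0,-0.23,0],[0,-0.3,0],[0,-0.36,0],[0,-0.42,0],[0,-0.46,0],[0,-0.5,0]]' --delta_rot '[[0,0,0],[0,0,0],[0,0,0],[0,0,0],[0,0,0],[0,0,0],[0,0,0],[0,0,0]]'

```text
time: 22.58
tool_pos: [438.4, -5.1, 86.5]
tcp_rot: [-3.142, -0.0, -3.129]
contact_force: [1.6, 2.0, 1.3]
grip_width: 0.5
finger_force: 0.9
```

```bash
python3 - <<'E'
from bars import *
c,im=look("pics/w7.png"); print(pose()[0]); cv2.imwrite("pics/w7.png",im[:,:,::-1])
for l in finder.pinpoint("bay_stop","wrist"): print(l,ray(c,l["uv"],70))
E
```

```text
[438.36938599  -5.61305642  86.49236122]
{'uv': [120.6, 276.9], 'confidence': 0.21} [ 454.29959218 -102.58345736   70.        ]
```

View pics/w7.png

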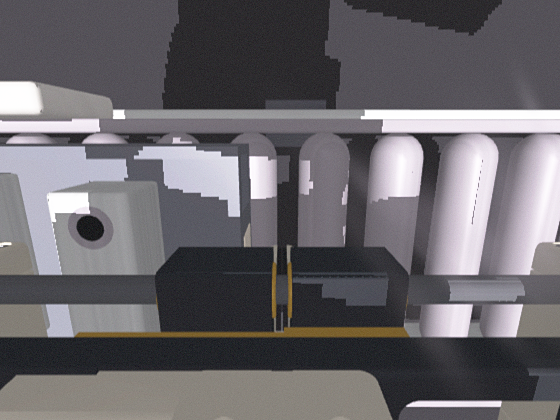

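The tote is moving straight and the push force is about 2 N. Now I'll go slowly to the stop.

Request:
send_rows --offset '[[0,-0.05,0],[0,-0.1,0],[0,-0.15,0],[0,-0.2,0],[0,-0.25,0],[0,-0.3,0],[0,-0.35,0],[0,-0.4,0]]' --delta_rot '[[0,0,0],[0,0,0],[0,0,0],[0,0,0],[0,0,0],[0,0,0],[0,0,0],[0,0,0]]'

```text
time: 23.68
tool_pos: [439.1, -53.3, 86.6]
tcp_rot: [-3.141, 0.0, -3.129]
contact_force: [-1.3, 1.6, -0.0]
grip_width: 0.5
finger_force: 0.7
```

Request:
send_rows --offset '[[0,-0.02,0],[0,-0.04,0],[0,-0.06,0],[0,-0.08,0],[0,-0.1,0],[0,-0.1,0]]' --delta_rot '[[0,0,0],[0,0,0],[0,0,0],[0,0,0],[0,0,0],[0,0,0]]'

```text
time: 24.42
tool_pos: [439.3, -65.2, 86.6]
tcp_rot: [-3.141, 0.0, -3.129]
contact_force: [-0.3, -0.4, -1.1]
grip_width: 0.6
finger_force: 0.0
```

```bash
python3 - <<'E'
from tote import *
print(pose()[0]); tote(guess=(441,-180),h=(70,115))
E
```

```text
[439.34792284 -65.231434    86.64305839]
top tote (array([ 4.42909109e+02, -1.92603926e+02,  3.57283290e-02]), np.float64(1.199880599975586))
scene tote (array([ 4.41891138e+02, -1.80484559e+02,  3.31807846e-02]), np.float64(0.8693726658821106))
```

Request:
send_rows --offset '[[0,-0.015,0],[0,-0.03,0],[0,-0.045,0],[0,-0.06,0]]' --delta_rot '[[0,0,0],[0,0,0],[0,0,0],[0,0,0]]'

```text
time: 25.12
tool_pos: [439.2, -70.4, 86.6]
tcp_rot: [3.138, -0.0, -3.13]
contact_force: [3.1, 17.8, 4.1]
grip_width: 0.7
finger_force: 9.2
```

Request:
send_rows --offset '[[0,-0.015,0],[0,-0.03,0],[0,-0.03,0]]' --delta_rot '[[0,0,0],[0,0,0],[0,0,0]]'

```text
time: 25.5
tool_pos: [439.1, -70.4, 86.6]
tcp_rot: [3.133, -0.0, -3.13]
contact_force: [4.2, 31.8, 6.9]
grip_width: 0.1
finger_force: 16.2
```

Request:
send_rows --offset '[[0,-0.015,0],[0,-0.03,0],[0,-0.03,0]]' --delta_rot '[[0,0,0],[0,0,0],[0,0,0]]'

```text
time: 25.88
tool_pos: [439.1, -70.5, 86.7]
tcp_rot: [3.127, -0.0, -3.131]
contact_force: [7.9, 52.2, 11.2]
grip_width: 0.5
finger_force: 26.2
```

The push force rose against the stop, at 52 N with the tool stopped, so the tote is home. I'll back off gently and check.

Request:
send_rows --offset '[[0,0.1,0],[0,0.2,0],[0,0.35,0],[0,0.35,0]]' --delta_rot '[[0,0,0],[0,0,0],[0,0,0],[0,0,0]]'

```text
time: 26.38
tool_pos: [438.8, -36.9, 86.5]
tcp_rot: [-3.141, -0.0, -3.127]
contact_force: [0.1, 0.1, -0.1]
grip_width: 0.3
finger_force: 0.0
```

Request:
send_rows --offset '[[0,0,-0.4],[0,0,-0.8],[0,0,-1],[0,0,-1]]' --delta_rot '[[0,0,0],[0,0,0],[0,0,0],[0,0,0]]'

```text
time: 26.88
tool_pos: [439.9, -38.3, 208.1]
tcp_rot: [-3.14, 0.004, -3.129]
contact_force: [0.4, 0.4, -1.0]
grip_width: 0.3
finger_force: 0.0
```

Request:
send_rows --offset '[[0,-0.4,-0.4],[0,-0.9,-0.8],[0,-0.9,-0.8]]' --delta_rot '[[0,0,0],[0,0,0],[0,0,0]]'

```text
time: 27.25
tool_pos: [440.5, -148.1, 303.2]
tcp_rot: [-3.14, 0.001, -3.132]
contact_force: [-0.7, -0.3, -0.7]
grip_width: -0.1
finger_force: 0.0
```

Request:
send_rows --offset '[[0,-0.4,0],[0,-0.9,0],[0,-0.9,0],[0,-0.9,0]]' --delta_rot '[[0,0,0],[0,0,0],[0,0,0],[0,0,0]]'

```text
time: 27.75
tool_pos: [441.2, -252.5, 300.9]
tcp_rot: [3.139, -0.002, -3.129]
contact_force: [0.5, -0.7, 0.2]
grip_width: -0.0
finger_force: 0.0
```

```bash
python3 - <<'E'
from bars import *
import pickle
c,im=look("pics/w8.png"); print(pose()[0],pose()[1].as_euler('xyz'))
L=finder.silhouettes("tote","wrist")
for l in L: 
    print(l["confidence"],l["box"]); print(fit([box(-67,67,-104,104,70,115)],[(c,l["region"])],(441,-195,.013)))
for n,z in(("bay_stop",70),("label",92)):
    for l in finder.pinpoint(n,"wrist"): print(n,l,ray(c,l["uv"],z))
S=finder.silhouettes("label","wrist"); pickle.dump((c,[s["region"] for s in S]),open("lab.pkl","wb"))
for s in S: print(s["confidence"],s["box"],cv2.minAreaRect(cv2.findNonZero(s["region"].astype(np.uint8))))
E
```

```text
[ 441.40838938 -252.0291171   301.47336177] [ 3.13976952e+00 -1.60017586e-03 -3.12817148e+00]
0.73 [240.4, 137.9, 437.0, 255.1]
(array([ 4.45028864e+02, -1.90449900e+02, -1.39430889e-02]), np.float64(0.48078691959381104))
0.58 [151.8, 0.0, 290.7, 87.9]
(array([ 899.22222222, -422.22222222,    3.25633333]), np.float64(1.0))
label {'uv': [176.3, 211.7], 'confidence': 0.91} [ 464.1530922  -378.40211218   92.        ]
0.66 [135.4, 175.5, 212.4, 249.3] ((174.1038360595703, 210.75079345703125), (72.32586669921875, 75.98365020751953), 87.83892059326172)
```

View pics/w8.png

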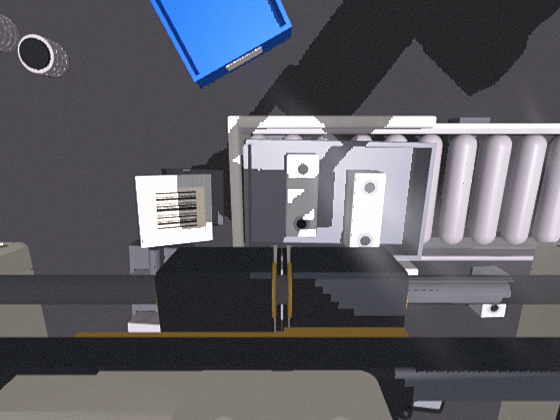

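The tote's leading wall (column 245) sits against the stop's inner face, with both bars inside. The label plate shows with corners at about (136,176), (211,173), (213,241) and (139,249). Two more views will fix its pose.

Request:
send_rows --offset '[[0,-0.5,0],[0,-1,0],[0,-1,0],[0,-1,0]]' --delta_rot '[[0,0,0],[0,0,0],[0,0,0],[0,0,0]]'

```text
time: 28.5
tool_pos: [443.3, -372.5, 302.4]
tcp_rot: [3.141, -0.0, -3.128]
contact_force: [-1.1, 0.9, -0.5]
grip_width: -0.0
finger_force: 0.0
```

```bash
python3 - <<'E'
from bars import *
import pickle
c,im=look("pics/w9.png"); S=finder.silhouettes("label","wrist"); pickle.dump((c,[s["region"] for s in S]),open("lab2.pkl","wb")); print([s["box"] for s in S])
E
```

```text
[[247.0, 173.5, 306.0, 245.8]]
```

Request:
send_rows --offset '[[0,-0.5,0],[0,-1,0],[0,-1,0],[0,-1,0]]' --delta_rot '[[0,0,0],[0,0,0],[0,0,0],[0,0,0]]'

```text
time: 29.1
tool_pos: [445.2, -492.1, 302.7]
tcp_rot: [3.141, 0.0, -3.128]
contact_force: [-0.5, 0.5, -0.2]
grip_width: 0.4
finger_force: 0.0
```

```bash
python3 - <<'E'
from bars import *
import pickle
c,im=look("pics/w10.png"); S=finder.silhouettes("label","wrist"); pickle.dump((c,[s["region"] for s in S]),open("lab3.pkl","wb")); print([s["box"] for s in S])
a=[cv2.imread(f"pics/{n}.png") for n in("w8","w9","w10")]
R=[pickle.load(open(f,"rb")) for f in("lab.pkl","lab2.pkl","lab3.pkl")]
out=[]
for im,(c,r) in zip(a,R):
    if not r: continue
    ys,xs=np.nonzero(r[0]); cx,cy=int(xs.mean()),int(ys.mean())
    x0,y0=max(0,cx-50),max(0,cy-50)
    out.append(cv2.resize(im[y0:y0+100,x0:x0+100],(264,264),interpolation=cv2.INTER_CUBIC)); print(x0,y0)
cv2.imwrite("pics/labs.png",np.hstack(out))
E
```

```text
[[341.1, 172.8, 405.9, 247.5]]
124 159
223 157
321 157
```

View pics/labs.png

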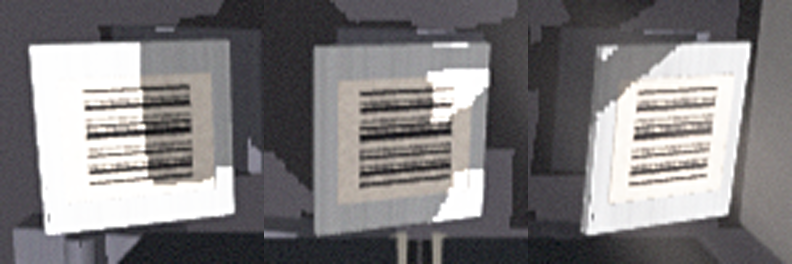

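```bash
python3 - <<'E'
from h import *
import pickle
from scipy.optimize import least_squares
R=[pickle.load(open(f,"rb"))[0] for f in("lab.pkl","lab2.pkl","lab3.pkl")]
U=[(np.array(k)/2.64+o-.3) for k,o in (([(29,45),(229,41),(233,214),(46,235)],(124,159)),([(50,46),(226,43),(220,213),(52,235)],(223,157)),([(69,46),(223,42),(199,208),(54,233)],(321,157)))]
# image TL: -x,-y ; TR: -x,+y ; BR:+x,+y ; BL:+x,-y  (world-ish)
Q=42.5*np.array([(-1,-1,0),(-1,1,0),(1,1,0),(1,-1,0)])
def res(p,ii=(0,1,2)):
    X=Ro.from_rotvec(p[3:]).apply(Q)+p[:3]; return np.concatenate([(proj(R[i],X)-U[i]).ravel() for i in ii])
for ii in((0,1,2),(0,1),(1,2),(0,2)):
    s=least_squares(res,[460,-375,92,0,0,0],args=(ii,)); n=Ro.from_rotvec(s.x[3:]).as_matrix()[:,2]
    print(ii,s.x[:3].round(1),"n",n.round(3),"tilt",np.degrees(np.arccos(n[2])).round(1),"az",np.degrees(np.arctan2(n[1],n[0])).round(1),"rms",np.sqrt((s.fun**2).mean()).round(2),Ro.from_rotvec(s.x[3:]).as_euler('xyz',True).round(1))
E
```

```text
(0, 1, 2) [ 462.7 -379.4   88.3] n [0.013 0.391 0.92 ] tilt 23.0 az 88.0 rms 0.58 [-23.    0.5  -0.8]
(0, 1) [ 462.6 -379.    89.6] n [-0.01   0.4    0.916] tilt 23.6 az 91.4 rms 0.37 [-23.6  -0.8  -0.5]
(1, 2) [ 462.8 -379.2   87. ] n [0.022 0.384 0.923] tilt 22.6 az 86.7 rms 0.53 [-22.6   1.1  -0.6]
(0, 2) [ 462.8 -379.6   88.2] n [0.02  0.394 0.919] tilt 23.2 az 87.1 rms 0.6 [-23.2   0.8  -0.9]
```

```bash
python3 - <<'E'
from h import *
D=np.pi
plan([((550,340,330),(D,0,D))])
E
```

```text
off [-0.139, 0.988, -0.032] rot [-0.0, 0.0, 0.0003] rows>=1.9
off [-0.137, 0.988, -0.032] rot [-0.0, 0.0, 0.0003] rows>=1.9
off [-0.135, 0.989, -0.032] rot [-0.0, 0.0, 0.0003] rows>=1.9
off [-0.133, 0.989, -0.032] rot [-0.0, 0.0, 0.0003] rows>=1.9
off [-0.131, 0.989, -0.032] rot [-0.0, 0.0, 0.0003] rows>=1.9
off [-0.129, 0.989, -0.031] rot [-0.0, 0.0, 0.0003] rows>=1.9
off [-0.127, 0.99, -0.031] rot [-0.0, 0.0, 0.0003] rows>=1.9
```

Request:
send_rows --offset '[[-0.07,0.5,0],[-0.135,1,-0.03],[-0.135,1,-0.03]]' --delta_rot '[[0,0,0],[0,0,0],[0,0,0]]' --grip 0.8

```text
time: 29.58
tool_pos: [460.4, -367.9, 308.7]
tcp_rot: [-3.14, 0.002, -3.123]
contact_force: [0.7, -0.4, 0.5]
grip_width: 25.8
finger_force: 0.0
```

Request:
send_rows --offset '[[-0.07,0.5,0],[-0.135,1,-0.03],[-0.135,1,-0.03]]' --delta_rot '[[0,0,0],[0,0,0],[0,0,0]]'

```text
time: 29.95
tool_pos: [474.6, -249.3, 311.6]
tcp_rot: [-3.14, 0.002, -3.123]
contact_force: [-0.1, -0.1, 0.1]
grip_width: 55.7
finger_force: 0.0
```

Request:
send_rows --offset '[[-0.07,0.5,0],[-0.135,1,-0.03],[-0.135,1,-0.03]]' --delta_rot '[[0,0,0],[0,0,0],[0,0,0]]'

```text
time: 30.32
tool_pos: [489.2, -130.2, 314.5]
tcp_rot: [-3.141, 0.002, -3.124]
contact_force: [0.1, 0.4, 0.2]
grip_width: 73.2
finger_force: 0.0
```

Request:
send_rows --offset '[[-0.07,0.5,0],[-0.135,1,-0.03],[-0.135,1,-0.03]]' --delta_rot '[[0,0,0],[0,0,0],[0,0,0]]'

```text
time: 30.7
tool_pos: [504.0, -10.7, 317.5]
tcp_rot: [-3.141, 0.001, -3.124]
contact_force: [-0.9, -0.9, -0.4]
grip_width: 73.6
finger_force: 0.0
```

Request:
send_rows --offset '[[-0.07,0.5,0],[-0.135,1,-0.03],[-0.135,1,-0.03]]' --delta_rot '[[0,0,0],[0,0,0],[0,0,0]]'

```text
time: 31.08
tool_pos: [518.8, 108.9, 320.5]
tcp_rot: [-3.141, 0.001, -3.125]
contact_force: [0.4, 0.3, -0.0]
grip_width: 73.3
finger_force: 0.0
```

Request:
send_rows --offset '[[-0.07,0.5,0],[-0.135,1,-0.03],[-0.135,1,-0.03]]' --delta_rot '[[0,0,0],[0,0,0],[0,0,0]]'

```text
time: 31.45
tool_pos: [533.8, 228.6, 323.6]
tcp_rot: [-3.141, 0.0, -3.126]
contact_force: [-0.5, -0.8, 0.3]
grip_width: 73.5
finger_force: 0.0
```

Request:
send_rows --offset '[[-0.07,0.4,0],[-0.135,0.9,-0.03],[-0.135,0.9,-0.03],[-0.135,0.9,-0.03]]' --delta_rot '[[0,0,0],[0,0,0],[0,0,0],[0,0,0]]'

```text
time: 31.95
tool_pos: [548.6, 333.4, 327.4]
tcp_rot: [-3.14, -0.0, -3.131]
contact_force: [-0.6, -0.1, -0.2]
grip_width: 73.5
finger_force: 0.0
```

```bash
python3 - <<'E'
from bars import *
import pickle
c,im=look("pics/w11.png"); p,R=pose(); print(p)
sc=[box(-32,32,-32,32,10,46),box(-23,23,-20,20,46,140)]
for l in finder.silhouettes("scanner","wrist"):
    print(l["confidence"],l["box"])
    for y in(-.4,0,.4): print(fit(sc,[(c,l["region"])],(577,340,y)))
for l in finder.silhouettes("pad","wrist"):
    print("pad",l["confidence"],l["box"]); print(fit([box(-50,50,-50,50,0,10)],[(c,l["region"])],(577,340,0),0,True))
for l in finder.pinpoint("pad","wrist"): print(l,ray(c,l["uv"],0))
for l in finder.pinpoint("scanner","wrist"): print(l,ray(c,l["uv"],10))
pickle.dump(c,open("c11.pkl","wb"))
E
```

```text
[548.5171942  333.30643226 327.7234899 ]
0.58 [261.9, 174.0, 319.2, 241.8]
(array([ 5.74670597e+02,  3.46155035e+02, -4.18119458e-01]), np.float64(0.31099897623062134))
(array([ 5.76000995e+02,  3.46456232e+02, -1.43785239e-02]), np.float64(0.24715320765972137))
(array([5.74515304e+02, 3.45555480e+02, 3.88502907e-01]), np.float64(0.09192546457052231))
pad 0.64 [249.5, 159.0, 327.3, 231.2]
(array([5.75272720e+02, 3.43841636e+02, 2.26495895e-01]), np.float64(0.02507868967950344))
{'uv': [289.3, 201.0], 'confidence': 0.78} [580.535328   345.23676063  10.        ]
```

View pics/w11.png

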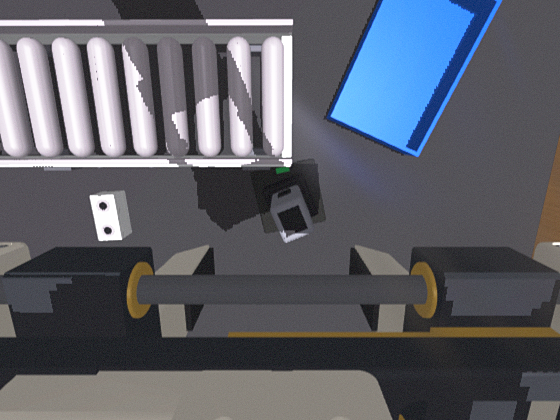

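The reader shows at (290,210): handle top near (292,220), head above it, on the pad at (288,195). I'll check the fit in an enlarged, brightened crop.

```bash
python3 - <<'E'
from h import *
import pickle
c=pickle.load(open("c11.pkl","rb"))
S=8; im=cv2.imread("pics/w11.png")[152:252,240:340]
im=np.clip((im/255.)**.5*255,0,255).astype(np.uint8); im=cv2.resize(im,None,fx=6,fy=6,interpolation=cv2.INTER_CUBIC)
def dr(x,y,a,hx,hy,z,col):
    P=Ro.from_euler('z',a).apply(box(-hx,hx,-hy,hy,z,z)[::2])+[x,y,0]
    cv2.polylines(im,[((proj(c,P[[0,1,3,2]])-[240,152]+.5)*6).astype(np.int32)],True,col,1)
dr(574.5,345.6,.389,23,20,140,(0,0,255)); dr(574.5,345.6,.389,32,32,46,(0,255,255)); dr(575.3,343.8,.226,50,50,10,(0,255,0))
cv2.imwrite("pics/sc.png",im)
E
```

```text
(no output)
```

View pics/sc.png

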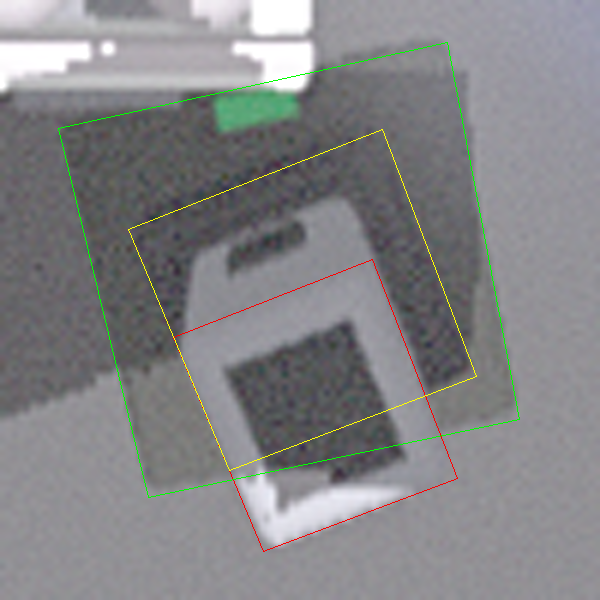

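The reader fit is good: the handle-top centre agrees to about 1 mm, and the pad centre is within 2 mm of the reader. Next is the grasp.

```bash
python3 - <<'E'
from h import *
D=np.pi
plan([((574.5,345.6,210),(D,0,D+.389)),((574.5,345.6,92),(D,0,D+.389))])
E
```

```text
off [-0.222, 0.09, 0.986] rot [-0.0001, 0.0001, -0.0602] rows>=2.0
off [0.0, -0.0, 0.983] rot [-0.0, 0.0, 0.0] rows>=1.9
```

Request:
send_rows --offset '[[-0.07,0.03,0.3],[-0.15,0.06,0.6],[-0.222,0.09,0.98],[-0.222,0.09,0.98]]' --delta_rot '[[0,0,-0.02],[0,0,-0.04],[0,0,-0.06],[0,0,-0.06]]'

```text
time: 32.7
tool_pos: [572.6, 345.8, 206.4]
tcp_rot: [-3.141, -0.008, -2.754]
contact_force: [-0.1, -1.1, 0.5]
grip_width: 73.3
finger_force: 0.0
```

```bash
python3 - <<'E'
from h import *
print(pose()[0],pose()[1].as_euler('xyz'))
D=np.pi
plan([((574.5,345.6,92),(D,0,D+.389))])
E
```

```text
[572.59541267 345.81870975 206.35513057] [-3.14092225 -0.00807266 -2.7536057 ]
off [-0.022, -0.007, 0.953] rot [-0.0001, -0.0013, -0.0002] rows>=1.8
```

Request:
send_rows --offset '[[-0.01,-0.003,0.3],[-0.02,-0.007,0.6],[-0.02,-0.007,0.85],[-0.02,-0.007,0.953],[-0.02,-0.007,0.953]]' --delta_rot '[[0,-0.001,0],[0,-0.001,0],[0,-0.001,0],[0,-0.001,0],[0,-0.001,0]]'

```text
time: 33.33
tool_pos: [577.0, 347.4, 97.0]
tcp_rot: [-3.141, 0.007, -2.753]
contact_force: [0.5, 0.2, 0.5]
grip_width: 73.5
finger_force: 0.0
```

Request:
send_rows --offset '[[0,0,0],[0,0,0],[0,0,0],[0,0,0],[0,0,0],[0,0,0]]' --delta_rot '[[0,0,0],[0,0,0],[0,0,0],[0,0,0],[0,0,0],[0,0,0]]' --grip 0.2

```text
time: 34.08
tool_pos: [576.7, 347.3, 96.1]
tcp_rot: [-3.141, 0.007, -2.752]
contact_force: [0.5, -1.1, 2.9]
grip_width: 40.1
finger_force: 29.9
```

```bash
python3 - <<'E'
from h import *
o=get_obs();print(o["time"],o["tool_pos"],o["tcp_rot"],o["grip_width"],o["finger_force"],o["joint_positions"])
E
```

```text
34.075 [576.6994226  347.33049958  96.06943751] [-3.14122305  0.00668631 -2.7517816 ] 40.07174123822554 29.93300825357437 [ 4.28658254e-01  7.21227376e-01  1.24432313e+00 -6.83322271e-04
  1.16937532e+00 -1.53168299e+00]
```

```bash
cat > hold.py <<'E'
from h import *
TG=np.array([576.7,347.33,96.07]); RG=Ro.from_euler('xyz',[np.pi,0.0067,-2.7518])
wt=RG.inv().apply(np.array([574.7,345.3,10])-TG)   # window in tool
L=np.array([462,-377.5,91]); a=np.radians(24.); 
RH=Ro.from_euler('z',.005)*Ro.from_euler('x',-a)*Ro.from_euler('xyz',[np.pi,0,np.pi])
n=Ro.from_euler('z',.005).apply([0,np.sin(a),np.cos(a)])
TH=L+100*n-RH.apply(wt)
E
python3 - <<'E'
from hold import *
print(wt,TH,RH.as_euler('xyz'))
D=np.pi
plan([(TG+[0,0,220],(D,0,D+.389)),((500,250,320),(D,0,D)),((TH[0],TH[1],330),(D,0,D)),(TH,RH.as_euler('xyz'))])
E
```

```text
[ 3.19797475 -1.11773212 86.05050513] [ 464.81446309 -300.79031188  260.51097124] [-2.72271363  0.         -3.13659265]
off [-0.006, -0.0, -0.917] rot [-0.0, 0.0005, 0.0001] rows>=1.8
off [-0.003, -0.0, -0.917] rot [-0.0, 0.0005, 0.0001] rows>=1.8
off [0.899, -0.508, -0.033] rot [-0.0, -0.0, 0.0619] rows>=2.1
off [0.059, -0.918, -0.017] rot [0.0, 0.0, 0.0] rows>=1.8
off [0.059, -0.918, -0.017] rot [0.0, 0.0, 0.0] rows>=1.8
off [0.059, -0.918, -0.017] rot [0.0, 0.0, 0.0] rows>=1.8
off [0.059, -0.918, -0.017] rot [0.0, 0.0, 0.0] rows>=1.8
off [0.059, -0.918, -0.017] rot [0.0, 0.0, 0.0] rows>=1.8
off [0.0, 0.0, 0.579] rot [0.0667, -0.0002, -0.0008] rows>=2.2
```

Request:
send_rows --offset '[[0,0,-0.2],[0,0,-0.5],[0,0,-0.91],[0,0,-0.91]]' --delta_rot '[[0,0,0],[0,0,0],[0,0,0],[0,0,0]]'

```text
time: 34.58
tool_pos: [577.4, 348.2, 209.1]
tcp_rot: [3.141, 0.014, -2.751]
contact_force: [1.3, 0.2, -2.7]
grip_width: 40.1
finger_force: 29.9
```

Request:
send_rows --offset '[[0,0,-0.4],[0,0,-0.91],[0,0,-0.91]]' --delta_rot '[[0,0,0],[0,0,0],[0,0,0]]'

```text
time: 34.95
tool_pos: [576.4, 347.7, 318.3]
tcp_rot: [3.141, 0.015, -2.751]
contact_force: [0.1, 0.2, -3.8]
grip_width: 39.4
finger_force: 30.0
```

Request:
send_rows --offset '[[0.3,-0.17,0],[0.6,-0.34,0],[0.9,-0.508,0],[0.9,-0.508,0]]' --delta_rot '[[0,0,0.02],[0,0,0.04],[0,0,0.062],[0,0,0.062]]'

```text
time: 35.45
tool_pos: [496.1, 247.6, 311.2]
tcp_rot: [3.141, 0.001, 3.14]
contact_force: [-0.0, 0.2, -2.8]
grip_width: 40.0
finger_force: 30.0
```

```bash
python3 - <<'E'
from bars import *
import pickle
c,im=look("pics/w12.png"); print(pose()[0],pose()[1].as_euler('xyz'),get_obs()["grip_width"])
for l in finder.silhouettes("pad","wrist"):
    print("pad",l["confidence"],l["box"]); f=fit([box(-50,50,-50,50,0,10)],[(c,l["region"])],(577,340,.2),0,True); print(f)
cv2.polylines(im,[proj(c,Ro.from_euler('z',f[0][2]).apply(box(-50,50,-50,50,10,10)[::2])[[0,1,3,2]]+[f[0][0],f[0][1],0]).astype(np.int32)],True,(255,0,0),1)
cv2.imwrite("pics/w12b.png",np.clip((im[:,:,::-1]/255.)**.6*255,0,255).astype(np.uint8))
E
```

```text
[497.3882016  248.7453365  311.57535391] [ 3.14021197e+00  2.49295939e-03 -3.14157659e+00] 39.436662000311394
pad 0.94 [326.2, 194.3, 378.7, 250.7]
(array([5.70944448e+02, 3.45465447e+02, 2.09720492e-01]), np.float64(0.7074452042579651))
```

View pics/w12b.png

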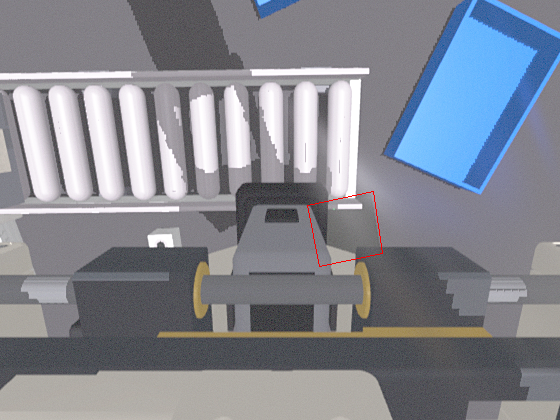

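The reader is held straight, with its head at columns 237–328 and centred on the fingers. Now I'll carry it to the label.

Request:
send_rows --offset '[[0.03,-0.45,-0.1],[0.06,-0.92,-0.1],[0.06,-0.92,-0.1]]' --delta_rot '[[0,0,0],[0,0,0],[0,0,0]]'

```text
time: 35.92
tool_pos: [491.8, 136.5, 324.2]
tcp_rot: [3.14, 0.005, 3.139]
contact_force: [-0.3, 1.6, -2.5]
grip_width: 40.0
finger_force: 30.0
```

Request:
send_rows --offset '[[0.03,-0.45,0],[0.06,-0.92,0],[0.06,-0.92,0]]' --delta_rot '[[0,0,0],[0,0,0],[0,0,0]]'

```text
time: 36.3
tool_pos: [484.7, 26.4, 323.9]
tcp_rot: [3.14, 0.004, 3.139]
contact_force: [-0.3, 0.3, -4.1]
grip_width: 39.9
finger_force: 30.0
```

Request:
send_rows --offset '[[0.03,-0.45,0],[0.06,-0.92,0],[0.06,-0.92,0]]' --delta_rot '[[0,0,0],[0,0,0],[0,0,0]]'

```text
time: 36.67
tool_pos: [477.6, -83.6, 323.6]
tcp_rot: [3.139, 0.005, 3.139]
contact_force: [-0.0, 0.8, -3.5]
grip_width: 40.0
finger_force: 30.0
```

Request:
send_rows --offset '[[0.03,-0.45,0],[0.06,-0.92,0],[0.06,-0.92,0]]' --delta_rot '[[0,0,0],[0,0,0],[0,0,0]]'

```text
time: 37.05
tool_pos: [470.6, -193.6, 323.1]
tcp_rot: [3.139, 0.005, 3.14]
contact_force: [-0.7, 0.8, -2.9]
grip_width: 40.1
finger_force: 30.0
```

Request:
send_rows --offset '[[0.03,-0.45,0],[0.06,-0.92,0],[0.06,-0.92,0],[0.06,-0.92,0]]' --delta_rot '[[0,0,0],[0,0,0],[0,0,0],[0,0,0]]'

```text
time: 37.55
tool_pos: [463.7, -300.6, 323.4]
tcp_rot: [3.137, 0.005, -3.14]
contact_force: [0.2, 0.4, -3.0]
grip_width: 39.9
finger_force: 30.0
```

```bash
python3 - <<'E'
from hold import *
print(pose()[0]); plan([(TH,RH.as_euler('xyz'))])
E
```

```text
[ 463.69189417 -300.56202436  323.39630639]
off [-0.006, -0.004, 0.524] rot [0.0673, 0.0008, -0.0007] rows>=2.3
```

Request:
send_rows --offset '[[0,0,0.1],[0,0,0.2],[0,0,0.35],[-0.006,-0.004,0.524],[-0.006,-0.004,0.524],[-0.006,-0.004,0.524]]' --delta_rot '[[0.015,0,0],[0.03,0,0],[0.045,0,0],[0.0673,0.001,-0.001],[0.0673,0.001,-0.001],[0.0673,0.001,-0.001]]'

```text
time: 38.3
tool_pos: [464.9, -302.0, 262.5]
tcp_rot: [-2.722, 0.001, -3.135]
contact_force: [0.4, -1.0, -2.6]
grip_width: 40.1
finger_force: 30.0
```

```bash
python3 - <<'E'
from hold import *
p,R=pose(); w=p+R.apply(wt); print(p,R.as_euler('xyz'),"window",w,"axis",-R.apply([0,0,1]),n, "d",(w-L)@n,(w-L)-((w-L)@n)*n)
plan([(TH,RH.as_euler('xyz'))])
import cv2
ims=[]
for k,(u,v) in dict(scene=(190,280),top=(415,225)).items():
    im=optics.capture(k); cv2.imwrite(f"pics/{k}9.png",im[:,:,::-1])
    for l in finder.silhouettes("pad",k): print(k,"pad",l["confidence"],l["box"],fit([box(-50,50,-50,50,0,10)],[(optics.get_calibration(k),l["region"])],(575,344,.2),0,True))
    ims.append(cv2.resize(im[v-70:v+70,u-65:u+65,::-1],(400,430),interpolation=cv2.INTER_CUBIC))
cv2.imwrite("pics/hold.png",np.hstack(ims))
E
```

```text
[ 464.88496433 -301.97511895  262.48083125] [-2.72219090e+00  5.50508644e-04 -3.13477145e+00] window [ 461.97606226 -338.05764293  184.34149703] axis [-0.00328046  0.40720122  0.91333258] [-0.00203367  0.40673156  0.91354546] d 101.31420068319439 [ 0.18210239 -1.76532571  0.7863692 ]
off [0.001, 0.016, 0.011] rot [-0.0001, 0.0002, 0.0002] rows>=0.0
scene pad 0.65 [333.8, 165.6, 359.5, 192.9] (array([5.78120265e+02, 3.42791621e+02, 2.44491008e-01]), np.float64(0.06817307323217392))
top pad 0.7 [166.2, 165.8, 199.2, 199.4] (array([5.75442000e+02, 3.41237639e+02, 2.36964295e-01]), np.float64(0.05029099062085152))
top pad 0.6 [176.6, 191.3, 399.6, 259.3] (array([4.08339748e+02, 2.78061274e+02, 3.30427293e-01]), np.float64(0.923740804195404))
```

View pics/hold.png

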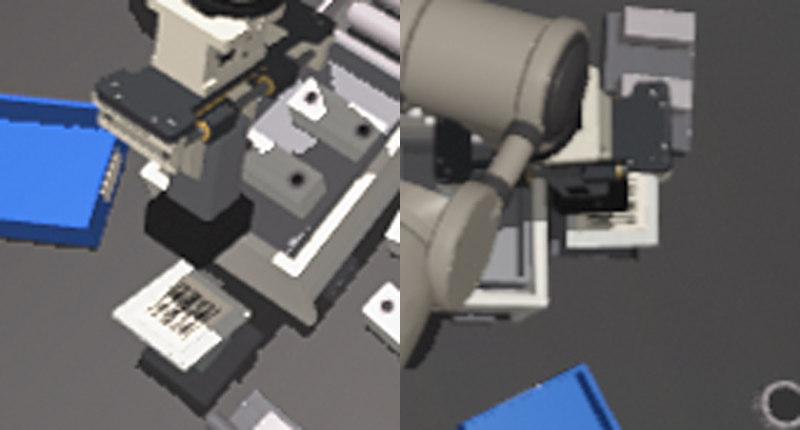

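```bash
python3 - <<'E'
from hold import *
import pickle
D=pickle.load(open("D.pkl","rb"))
Rl=Ro.from_euler('z',.005)*Ro.from_euler('x',-a)
Q=Rl.apply(box(-42.5,42.5,-42.5,42.5,-4,0))
V=[(k,optics.get_calibration(k),np.unpackbits(D[k,"label"][0][1])[:420*560].reshape(420,560)>0) for k in("top","scene")]
V+=[(f,)+(lambda t:(t[0],t[1][0]))(pickle.load(open(f,"rb"))) for f in("lab.pkl","lab2.pkl","lab3.pkl")]
for k,c,r in V:
    f=lambda d:np.abs(mask(c,(L+d,np.eye(3)),[Q])-r).sum()/r.sum()
    s=minimize(lambda d:f(np.array([d[0],d[1],0])),[0,0],method='Nelder-Mead',options=dict(initial_simplex=[[0,0],[8,2],[2,8]],xatol=.2))
    print(k,"shift at z=91:",s.x.round(1),s.fun.round(3))
E
```

```text
top shift at z=91: [ 0.3 -4.2] 0.057
scene shift at z=91: [ 3.7 -2.8] 0.087
lab.pkl shift at z=91: [ 0.9 -0.7] 0.024
lab2.pkl shift at z=91: [ 0.9 -1.5] 0.036
lab3.pkl shift at z=91: [ 1.4 -2. ] 0.032
```

All views agree on a label centre of about (463,-379,91). The window is already on its axis within about 1 mm, so I'll hold here.

Request:
send_rows --offset '[[0,0,0],[0,0,0],[0,0,0],[0,0,0],[0,0,0],[0,0,0],[0,0,0],[0,0,0]]' --delta_rot '[[0,0,0],[0,0,0],[0,0,0],[0,0,0],[0,0,0],[0,0,0],[0,0,0],[0,0,0]]'

```text
time: 39.5
tool_pos: [463.7, -302.9, 261.2]
tcp_rot: [-2.721, -0.002, -3.136]
contact_force: [-0.2, -0.3, -3.8]
grip_width: 40.0
finger_force: 30.0
```

Request:
send_rows --offset '[[0,0,0],[0,0,0],[0,0,0],[0,0,0],[0,0,0],[0,0,0],[0,0,0],[0,0,0]]' --delta_rot '[[0,0,0],[0,0,0],[0,0,0],[0,0,0],[0,0,0],[0,0,0],[0,0,0],[0,0,0]]'

```text
time: 40.5
tool_pos: [463.7, -302.9, 261.2]
tcp_rot: [-2.721, -0.002, -3.136]
contact_force: [-0.9, -0.4, -3.3]
grip_width: 39.8
finger_force: 30.0
```

Request:
send_rows --offset '[[0,0,0],[0,0,0],[0,0,0],[0,0,0],[0,0,0],[0,0,0],[0,0,0],[0,0,0]]' --delta_rot '[[0,0,0],[0,0,0],[0,0,0],[0,0,0],[0,0,0],[0,0,0],[0,0,0],[0,0,0]]'

```text
time: 41.5
tool_pos: [463.7, -302.9, 261.2]
tcp_rot: [-2.721, -0.001, -3.136]
contact_force: [0.3, -0.0, -3.4]
grip_width: 39.3
finger_force: 30.0
```

```bash
python3 - <<'E'
from hold import *
D=np.pi
plan([((465,-300,320),(D,0,D)),((497,250,325),(D,0,D)),(TG+[0,-1.8,224],(D,0,D+.389))])
E
```

```text
off [-0.01, -0.178, -0.457] rot [-0.0669, -0.0001, 0.0009] rows>=2.3
off [-0.053, 0.917, -0.008] rot [0.0, -0.0, -0.0] rows>=1.8
off [-0.053, 0.917, -0.008] rot [0.0, -0.0, -0.0] rows>=1.8
off [-0.053, 0.917, -0.008] rot [0.0, -0.0, -0.0] rows>=1.8
off [-0.053, 0.917, -0.008] rot [0.0, -0.0, -0.0] rows>=1.8
off [-0.053, 0.917, -0.008] rot [0.0, -0.0, -0.0] rows>=1.8
off [-0.664, 0.796, 0.041] rot [0.0, 0.0, -0.0619] rows>=2.1
```

Request:
send_rows --offset '[[0,-0.06,-0.2],[0,-0.12,-0.35],[-0.01,-0.178,-0.457],[-0.01,-0.178,-0.457]]' --delta_rot '[[-0.02,0,0],[-0.045,0,0],[-0.067,0,0.001],[-0.067,0,0.001]]'

```text
time: 42.0
tool_pos: [465.0, -302.6, 320.4]
tcp_rot: [-3.139, 0.001, 3.137]
contact_force: [0.3, 0.0, -3.9]
grip_width: 39.9
finger_force: 30.0
```

Request:
send_rows --offset '[[-0.03,0.45,0],[-0.053,0.917,-0.01],[-0.053,0.917,-0.01]]' --delta_rot '[[0,0,0],[0,0,0],[0,0,0]]'

```text
time: 42.38
tool_pos: [471.1, -186.0, 320.9]
tcp_rot: [-3.141, -0.001, -3.137]
contact_force: [0.6, -1.1, -3.2]
grip_width: 39.7
finger_force: 30.0
```

Request:
send_rows --offset '[[-0.03,0.45,0],[-0.053,0.917,-0.01],[-0.053,0.917,-0.01]]' --delta_rot '[[0,0,0],[0,0,0],[0,0,0]]'

```text
time: 42.75
tool_pos: [477.6, -77.0, 322.1]
tcp_rot: [-3.141, 0.0, -3.137]
contact_force: [0.2, -1.5, -3.1]
grip_width: 40.3
finger_force: 30.0
```

Request:
send_rows --offset '[[-0.03,0.45,0],[-0.053,0.917,-0.01],[-0.053,0.917,-0.01]]' --delta_rot '[[0,0,0],[0,0,0],[0,0,0]]'

```text
time: 43.12
tool_pos: [484.3, 32.3, 323.2]
tcp_rot: [-3.141, 0.0, -3.138]
contact_force: [0.4, -1.3, -3.7]
grip_width: 39.7
finger_force: 30.0
```

Request:
send_rows --offset '[[-0.03,0.45,0],[-0.053,0.917,-0.01],[-0.053,0.917,-0.01]]' --delta_rot '[[0,0,0],[0,0,0],[0,0,0]]'

```text
time: 43.5
tool_pos: [491.0, 141.7, 324.2]
tcp_rot: [-3.141, 0.0, -3.139]
contact_force: [0.5, 0.1, -3.3]
grip_width: 39.8
finger_force: 30.0
```

Request:
send_rows --offset '[[-0.03,0.45,0],[-0.053,0.917,-0.01],[-0.053,0.917,-0.01]]' --delta_rot '[[0,0,0],[0,0,0],[0,0,0]]'

```text
time: 43.88
tool_pos: [497.8, 251.3, 325.1]
tcp_rot: [-3.141, -0.0, -3.14]
contact_force: [-0.0, -0.8, -3.2]
grip_width: 39.6
finger_force: 30.0
```

```bash
python3 - <<'E'
from hold import *
print(pose()[0],pose()[1].as_euler('xyz'))
plan([(TG+[0,-1.8,120],RG.as_euler('xyz')),(TG+[0,-1.8,10],RG.as_euler('xyz'))])
E
```

```text
[497.79520948 251.2938815  325.09806119] [-3.14095068e+00 -2.51091424e-04 -3.13979696e+00]
off [-0.659, 0.785, 0.908] rot [-0.0003, -0.0011, -0.0618] rows>=2.6
off [0.006, -0.0, 0.917] rot [0.0, -0.0, -0.0] rows>=1.8
```

Request:
send_rows --offset '[[-0.22,0.26,0.1],[-0.44,0.52,0.3],[-0.659,0.785,0.5],[-0.659,0.785,0.9],[-0.659,0.785,0.9],[-0.659,0.785,0.9]]' --delta_rot '[[0,0,-0.02],[0,0,-0.04],[0,-0.001,-0.0618],[0,-0.001,-0.0618],[0,-0.001,-0.0618],[0,-0.001,-0.0618]]'

```text
time: 44.62
tool_pos: [577.8, 342.9, 220.2]
tcp_rot: [-3.14, 0.009, -2.756]
contact_force: [-0.4, -1.0, -2.0]
grip_width: 40.0
finger_force: 30.0
```

```bash
python3 - <<'E'
from hold import *
print(pose()[0],pose()[1].as_euler('xyz'))
plan([(TG+[0,-1.8,10],RG.as_euler('xyz'))])
E
```

```text
[577.80382313 342.89233471 220.17235019] [-3.140014    0.00857448 -2.75596973]
off [0.008, 0.025, 0.951] rot [-0.0003, 0.0003, -0.0007] rows>=1.8
```

Request:
send_rows --offset '[[0.004,0.013,0.3],[0.008,0.025,0.6],[0.008,0.025,0.85],[0.008,0.025,0.95],[0.008,0.025,0.95]]' --delta_rot '[[0,0,0],[0,0,-0.0007],[0,0,-0.0007],[0,0,-0.0007],[0,0,-0.0007]]'

```text
time: 45.25
tool_pos: [576.0, 346.8, 105.6]
tcp_rot: [-3.141, 0.008, -2.75]
contact_force: [-0.4, 0.6, -1.7]
grip_width: 39.9
finger_force: 30.0
```

```bash
python3 - <<'E'
from hold import *
print(pose()[0],pose()[1].as_euler('xyz'))
plan([(TG+[0,-1.8,0.7],RG.as_euler('xyz'))])
E
```

```text
[575.96389271 346.78098206 105.62262335] [-3.14058534  0.00794591 -2.75022744]
off [-0.001, -0.012, 0.074] rot [-0.0002, 0.0002, 0.0003] rows>=0.1
```

Request:
send_rows --offset '[[0,-0.006,0.025],[0,-0.012,0.05],[0,-0.012,0.07],[0,-0.012,0.07]]' --delta_rot '[[0,0,0],[0,0,0],[0,0,0],[0,0,0]]'

```text
time: 45.75
tool_pos: [576.1, 345.7, 96.6]
tcp_rot: [-3.141, 0.007, -2.75]
contact_force: [-0.2, -0.8, 2.7]
grip_width: 39.9
finger_force: 30.0
```

Request:
send_rows --offset '[[0,0,0.005],[0,0,0.01]]' --delta_rot '[[0,0,0],[0,0,0]]'

```text
time: 46.0
tool_pos: [576.4, 345.9, 96.4]
tcp_rot: [-3.141, 0.008, -2.75]
contact_force: [-0.7, -1.6, 9.8]
grip_width: 39.7
finger_force: 30.0
```

In contact with the pad. I'll release, retract and verify.

Request:
send_rows --offset '[[0,0,0],[0,0,0],[0,0,0],[0,0,0]]' --delta_rot '[[0,0,0],[0,0,0],[0,0,0],[0,0,0]]' --grip 0.8

```text
time: 46.5
tool_pos: [575.6, 345.7, 94.3]
tcp_rot: [-3.141, 0.006, -2.75]
contact_force: [-0.6, 0.3, 0.3]
grip_width: 71.9
finger_force: 0.0
```

Request:
send_rows --offset '[[0,0,-0.2],[0,0,-0.5],[0,0,-1],[0,0,-1]]' --delta_rot '[[0,0,0],[0,0,0],[0,0,0],[0,0,0]]'

```text
time: 47.0
tool_pos: [577.3, 346.6, 220.7]
tcp_rot: [-3.141, 0.017, -2.75]
contact_force: [-0.0, -0.2, 0.3]
grip_width: 73.2
finger_force: 0.0
```

Request:
send_rows --offset '[[0.4,0,-0.5],[0.8,0,-0.9],[1,0,-0.9],[1,0,-0.9]]' --delta_rot '[[0,0,0],[0,0,0],[0,0,0],[0,0,0]]'

```text
time: 47.5
tool_pos: [462.1, 299.2, 323.5]
tcp_rot: [-3.141, 0.009, -2.749]
contact_force: [0.8, 0.5, -0.6]
grip_width: 73.6
finger_force: 0.0
```

Request:
send_rows --offset '[[0.4,0,0],[0.8,0,0],[1,0,0],[1,0,0]]' --delta_rot '[[0,0,0],[0,0,0],[0,0,0],[0,0,0]]'

```text
time: 48.0
tool_pos: [352.1, 253.5, 320.5]
tcp_rot: [-3.141, 0.005, -2.75]
contact_force: [0.5, 0.4, 0.2]
grip_width: 73.4
finger_force: 0.0
```

```bash
python3 - <<'E'
from tote import *
sc=[box(-32,32,-32,32,10,46),box(-23,23,-20,20,46,140)]
ims=[]
for k in("top","scene"):
    c=optics.get_calibration(k); im=optics.capture(k); cv2.imwrite(f"pics/{k}e.png",im[:,:,::-1])
    for l in finder.silhouettes("scanner",k)[:1]: print(k,l["confidence"],fit(sc,[(c,l["region"])],(575,343,.39)))
    for l in finder.silhouettes("pad",k)[:1]: print(k,"pad",l["confidence"],fit([box(-50,50,-50,50,0,10)],[(c,l["region"])],(575,343,.2),0,True))
    im=im.copy(); P=Ro.from_euler('z',.013).apply(box(-67,67,-104,104,115,115)[::2])+[441,-196,0]
    u0,v0=(150,120) if k=="top" else (160,130)
    im=im[v0:v0+210,u0:u0+280]
    ims.append(cv2.resize(im[:,:,::-1],(400,300),interpolation=cv2.INTER_CUBIC))
    for l in finder.silhouettes("tote",k): print(k,"tote",np.round(l["box"]),round(l["confidence"],2), fit([box(-67,67,-104,104,70,115)],[(c,l["region"])],(441,-195,.013)) if abs(np.mean(l["box"][::2])-(350 if k=="top" else 215))<40 else "")
cv2.imwrite("pics/end.png",np.hstack(ims)); print(get_obs()["time"],pose()[0])
E
```

```text
top 0.59 (array([5.78474730e+02, 3.42068866e+02, 4.60741705e-01]), np.float64(0.52409827709198))
top pad 0.82 (array([5.76436548e+02, 3.38695700e+02, 2.96174990e-01]), np.float64(0.3838435411453247))
top tote [148. 298. 179. 347.] 0.96 
top tote [368. 274. 443. 359.] 0.67 
top tote [321. 197. 396. 246.] 0.58 (array([ 4.46185639e+02, -1.93875651e+02, -9.39344724e-03]), np.float64(0.4139663577079773))
top tote [401. 206. 437. 239.] 0.54 
scene 0.96 (array([5.78212092e+02, 3.49523190e+02, 3.94703413e-01]), np.float64(0.134765625))
scene pad 0.87 (array([5.76478009e+02, 3.42737269e+02, 2.24704861e-01]), np.float64(0.14248251914978027))
scene tote [229. 116. 275. 166.] 0.95 (array([225.3365375 , 236.77116729,  -5.88285982]), np.float64(0.15263605117797852))
scene tote [296. 102. 356. 154.] 0.92 
scene tote [ 86. 237. 170. 289.] 0.87 
scene tote [184. 217. 264. 296.] 0.83 (array([ 4.45401366e+02, -1.86497730e+02, -3.30831354e-02]), np.float64(0.5472647547721863))
scene tote [358. 228. 382. 260.] 0.4 
scene tote [172. 138. 336. 315.] 0.17 (array([ 4.87331214e+02, -2.21259771e+02,  5.76631513e-02]), np.float64(1.104830265045166))
48.4 [353.0696472  253.78703994 320.65953919]
```

View pics/end.png

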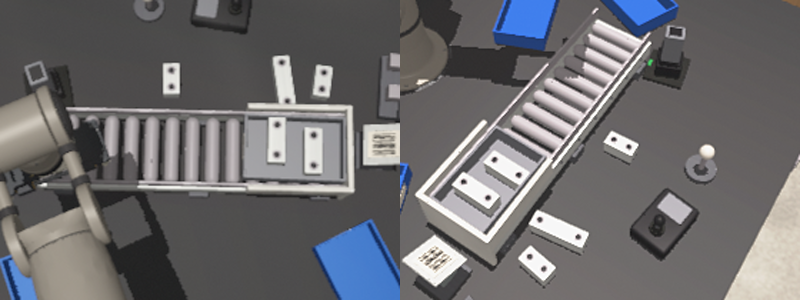

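```bash
python3 - <<'E'
from h import *
im=cv2.imread("pics/w8.png",0).astype(int)
for r in(150,170,190,210,230): print(r,im[r,226:262].tolist())
E
```

```text
150 [31, 34, 70, 147, 147, 145, 150, 151, 152, 153, 154, 149, 138, 130, 115, 119, 132, 199, 219, 220, 225, 224, 91, 63, 82, 186, 223, 216, 217, 219, 218, 219, 221, 219, 221, 219]
170 [35, 31, 39, 87, 146, 149, 146, 146, 146, 151, 152, 152, 147, 141, 124, 86, 31, 53, 88, 84, 80, 79, 65, 66, 64, 77, 83, 81, 81, 84, 77, 92, 183, 189, 85, 77]
190 [35, 32, 36, 34, 92, 145, 147, 150, 151, 150, 152, 152, 148, 143, 139, 123, 52, 40, 86, 84, 85, 84, 70, 67, 70, 81, 85, 86, 85, 82, 82, 86, 84, 80, 84, 83]
210 [33, 34, 36, 38, 49, 113, 143, 147, 150, 149, 148, 152, 151, 150, 145, 133, 122, 41, 66, 85, 88, 88, 81, 64, 65, 70, 87, 90, 86, 78, 86, 83, 87, 83, 81, 85]
230 [75, 76, 78, 78, 75, 82, 126, 140, 144, 145, 144, 148, 144, 143, 144, 139, 125, 73, 36, 78, 90, 84, 81, 67, 66, 64, 80, 82, 85, 82, 80, 82, 83, 87, 83, 81]
```

```bash
python3 -c "
from plant import ticket
print(ticket.close_job())"
```

```text
the job is handed in; nothing more can be done
None
```

I handed the job in at about 48 s; no verdict came back. Both 95 mm bars (only two were there) are in the grey tote. The tote was pushed until it stopped against the end stop, with a possible gap of up to about 1 mm after I backed off. The code reader was held steady about 100 mm off the label for over 3 s, then stood back on its pad, within about 3 mm of the middle as measured. I viewed 15 pictures, one over the limit of 14.

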